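Weigh up a lot of tins on the counter scale

ROBOT

A 7-joint arm with a two-finger parallel gripper is mounted at the origin on the work surface. World frame = base frame: x ahead of the robot, y to its left, z up, the work surface at z = 0. Lengths are in m, angles in rad, forces in N, time in s.
With the tool pointing down it reaches from about 0.4 to 0.875 m from the base axis. Payload 19.3 kg.
Tool frame: the origin (TCP) lies midway between the tips of the shut fingers; the grasp point (between the pads) lies 19 mm behind it (tcp_to_grasp is the z of the grasp point in the tool frame, in m); z points along the fingers, y is the line along which they close (so a half turn about z gives the same grasp; the last joint's range is limited). The gripper opens to 85 mm and grips with 20 to 120 N. Pads are 22 mm wide; open, the fingers measure 114 mm over their backs; the gripper's body (76 mm by 85 mm) begins 54 mm behind the grasp point. The pads swing forward as they close: fully open they stand 13 mm farther back than shut.
Start: joints at [-1.204, 0.521, -0.036, 1.599, 0.021, 1.021, -0.113], TCP at [0.264, 0.566, 0.231] pointing down, gripper open.
Joint ranges: [-2.91, 2.91], [-0.3, 2.13], [-1.5, 1.42], [0.17, 2.43], [-1.26, 4.41], [0.16, 1.93], [-2.52, 2.52]. Speed limits (rad/s): [1.89, 1.89, 2.39, 2.39, 3.01, 3.01, 3.01].

INTERFACE

Orientations are given as [roll, pitch, yaw] about the fixed x, y, z axes, in that order (R = Rz(yaw) Ry(pitch) Rx(roll)).
In Python, from workcell import * gives the robot as it stands.
- The arm moves only by the tool send_rows, never from a script. Its argument "increments" is a list of rows, each a list of 3 entries, a list of its own where there are three numbers: the shift along the tool's x, y, z in mm, then the turn, a rotation vector about the tool's x, y, z in degrees, then the gripper's target within -1 to 1 (fully open at 1, half-way at 0, shut at -1). In form: [[[x, y, z], [wx, wy, wz], grip], ...]. A call has 1 to 10 rows; each row is the pose to reach, as a shift and turn from the pose commanded when the call began, along the tool's axes at that moment; what a row does not reach only later rows make up. A row lasts 1/10 s, in which the tool goes at most 50 mm and 8.59 degrees, less where a joint would pass 70% of its speed; a pose out of reach is approached as far as the arm can. A call with a gripper value outside its range is refused whole. The fingers move at their own pace and stop on an object; "newtons" is the grip in N (left out, the last holds). Time passes only in rows, so rows that repeat a pose let the fingers close. It gives the time, the measured TCP pose, the force, the opening and the grip force at its end, in the units of the state.
- observe(): the state, without advancing time (a new reading comes with each control period).
- grab_frame(name): name is "side" or "top" or "wrist"; returns the picture (420x560x3 uint8, blue, green, red); there is no depth.
- camera_params(name): a dict with "fovy" (degrees; the focal length in pixels is half the picture's height over the tangent of half this angle, whatever the lens; pixels are square), "cx", "cy" (the principal point, pixels), "extrinsics" (4x4, takes a point from world to camera coordinates). Camera axes: x right, y down, z forward; pixel columns grow to the right and rows downward; lengths in m; the calibration is good to about 2 mm. A picture is of the moment at which its call begins: read the wrist's pose just before it. camera_params takes no time and is no camera call; for the wrist camera it gives the pose at the moment of the call.
- job_done(): hands the job in; it is judged then, once.
The state is a dict: "clock": time; "qpos": joint angles; "qd": joint speeds; "joint_efforts": joint torques, N m; "position": TCP position; "tool_rot": TCP orientation; "force": force on the tool from outside, world axes, zero at the start; "moment": the same for the moment, N m; "grip_width": finger opening in m; "finger_force": force on a finger pad.
Only numpy, scipy, OpenCV 4.12 (cv2) and the standard library are available. Lean on these libraries where they do the work, as an engineer would, in place of code of your own. Each camera call takes 0.05 s, during which the arm holds its last target. There are 200 camera calls.

TASK

Get this lot weighed at the sale table: lift the iron check weight off the scale and lay it on the cork mat, then set the empty caddy down level and centred on the raised weighing plate. With the caddy still empty and nothing touching it, roll the scale's thumbwheel with a fingertip until the tare mark lines up with the pointer; then put every tin into the caddy, leave the wheel as set, and don't shove aside or knock over the little white shaker that stands by the tins.

Things in the scene. Friction and masses are not known exactly. Their poses are not given: they have to be found in the camera images.
- scale: fixed grey counter scale, housing 160 (its x) x 285 (its y) mm, deck 70 mm above the table; origin on the table; z up, x along the readout strip (pointing away from the robot, turned by up to 0.15 rad). Seen from the robot the weighing plate is on its left (+y), the readout strip and the thumbwheel on its right (-y).
- pan_top (a point): centre of the top face of the square steel weighing plate (110 x 110 mm, 6 mm thick, 95 mm above the table unloaded, 25 mm above the deck), its axes parallel to the scale's. The plate is on a spring: it sinks 20 mm per kg of load, at most 22 mm, and stays level.
- pointer_tip (a point): inner end of the black pointer (3 mm wide bar coming in from the +y side of the readout strip, lying under the window). It moves along the scale's +x by 100 mm per kg of load on the plate; with no load it stands 50 mm short (-x) of the scale's origin. Axes parallel to the scale's.
- tare_tip (a point): inner end of the tare mark (3 mm wide dark steel bar with a square 10 mm tail, coming in from the -y side of the readout strip, opposite the pointer). It moves along the scale's x only when the thumbwheel is rolled, 18 mm per rad. Lined up = same position as pointer_tip along the scale's x.
- wheel_top (a point): fixed point at the crest of the black ribbed thumbwheel (70 mm diameter, 14 mm wide, axle level along the scale's y), 82 mm above the table. The crest stands 12 mm above the deck, 5 mm above the 60 mm long cheeks that flank it closely: no room to pinch. A fingertip pressed lightly (2 to 10 N) on the crest and drawn along the scale's x turns it (1 N at the rim moves it); it stays where left.
- wheel (a joint): thumbwheel angle in rad, 0 to 6.1 between stops; it grows as the top of the wheel moves along the scale's +x (away from the robot). Tare mark position = 18 mm per rad; 1 rad is 35 mm at the rim. It starts at 3.4 to 5 rad, always past where it is needed, so it has to be rolled towards the robot.
- check_weight: dark iron bar, 90 (its x) x 40 (its y) x 36 mm high with a low rib on top (44 mm in all), 0.45 kg; starts lying on the weighing plate; origin at the centre of its underside. Gripped across its 40 mm width.
- mat: fixed cork mat, 80 (its x) x 130 (its y) x 5 mm thick, on the table between robot and scale; origin at the centre of its underside. The check weight belongs near its middle, any way round.
- caddy: open steel caddy 250 (its x) x 200 (its y) mm, walls 25 mm high, walls and floor 5 mm thick; origin at the centre of its underside, z up; 0.25 to 0.36 kg. A wooden handle bar runs along its x over the middle: 130 mm long, 14 mm wide, 61 to 75 mm above the underside, on two posts at x = +-58 mm. Tins fit three on each side of the bar, at caddy x = -75, 0, 75, y = +-52 mm, long side along its y.
- tin0: oblong metal tin, 64 (its x) x 44 (its y) x 58 mm high with rounded edges, closed, about 0.09 kg; origin at the centre of its underside, z up through its lid. Three to five tins are there; a missing tin reads None. All tins are alike.
- tin1: oblong metal tin, 64 (its x) x 44 (its y) x 58 mm high with rounded edges, closed, about 0.09 kg; origin at the centre of its underside, z up through its lid. Three to five tins are there; a missing tin reads None. All tins are alike.
- tin2: oblong metal tin, 64 (its x) x 44 (its y) x 58 mm high with rounded edges, closed, about 0.09 kg; origin at the centre of its underside, z up through its lid. Three to five tins are there; a missing tin reads None. All tins are alike.
- tin3: oblong metal tin, 64 (its x) x 44 (its y) x 58 mm high with rounded edges, closed, about 0.09 kg; origin at the centre of its underside, z up through its lid. Three to five tins are there; a missing tin reads None. All tins are alike.
- tin4: oblong metal tin, 64 (its x) x 44 (its y) x 58 mm high with rounded edges, closed, about 0.09 kg; origin at the centre of its underside, z up through its lid. Three to five tins are there; a missing tin reads None. All tins are alike.
- shaker: bystander, leave alone: small white ceramic shaker, 36 mm across, 66 mm high, by the tins
There are look-alikes about, which are no part of the job. Leave any green look-alike of the tin0 alone. What is shaped like the tin3 but red is not meant.

How it is judged:
By the outcome, as a careful person would: the job done as asked, in the order asked, and still so for the second after the job is handed in, with the robot touching nothing.
Of tin0, tin1, tin2, tin3, tin4 only 3 to 5 are there at a start; the rules pass over those that are not, and their reading is None.
At some moment in a run one of tin0, tin1, tin2, tin3, tin4 may be knocked a few centimetres aside while the robot is not near it.
Once in a run the grip may slacken for a moment while it holds something.
It also fails if it takes over 210 s, if anything falls off the work surface, if the arm or the gripper's body presses on something with over 40 N, if the wrist force passes 120 N, or if a joint passes its speed limit or range.

## Working session

There is one attempt and no reset: what is moved stays moved. The work goes in short steps, Python scripts to look and compute and a tool call to move; the robot and the scene stay as the last step left them, time stands still between calls to the robot, and variables do not carry over. Pictures are saved under pics/ and viewed, at most 14 in all, crops included, and the job is handed in when it is done.

Besides the shell and the picture viewer there is one more tool, called after "Request:" as name(argument=value, ...), one argument or row to a line, values as JSON. send_rows: Moves the arm, as the interface text tells. Its arguments: {"type":"object","properties":{"increments":{"type":"array"},"newtons":{"type":"number"}},"required":["increments"]}

```bash
mkdir -p pics; ls; cat > h.py <<'E'
from workcell import *
import numpy as np, cv2
from scipy.spatial.transform import Rotation as R
E
python3 - <<'E'
from h import *
s=observe();print({k:np.round(v,3).tolist() for k,v in s.items()})
for n in("top","side","wrist"):
    p=camera_params(n);print(n,p["fovy"],p["cx"],p["cy"],np.round(p["extrinsics"],4).tolist(),{k for k in p})
    im=grab_frame(n);cv2.imwrite(f"pics/{n}0.png",im)
E
```

```text
pics
{'clock': 0.0, 'qpos': [-1.204, 0.522, -0.036, 1.6, 0.021, 1.021, -0.113], 'qd': [-0.0, 0.002, 0.003, -0.002, -0.0, -0.002, 0.003], 'joint_efforts': [0.001, -92.71, 1.981, -36.994, 0.018, 0.008, -0.0], 'position': [0.264, 0.566, 0.231], 'tool_rot': [-3.14, 0.0, 2.705], 'force': [-0.702, 0.614, -0.553], 'moment': [0.011, -0.062, 0.025], 'finger_force': 0.0, 'grip_width': 0.085}
top 56.709432365449686 282.8913084038841 203.06970876131956 [[0.0085, -0.9998, -0.0202, -0.0387], [-0.9925, -0.006, -0.1223, 0.4679], [0.1221, 0.0211, -0.9923, 1.147], [0.0, 0.0, 0.0, 1.0]] {'cx', 'extrinsics', 'fovy', 'cy'}
side 46.54000869822112 279.52662846347863 206.56346910405395 [[0.779, -0.6269, -0.0141, -0.4068], [-0.4908, -0.5955, -0.636, 0.2596], [0.3903, 0.5023, -0.7716, 1.2141], [0.0, 0.0, 0.0, 1.0]] {'cx', 'extrinsics', 'fovy', 'cy'}
wrist 61.346012045584885 286.9154939939002 207.10292357054564 [[0.4231, 0.9061, -0.0016, -0.6242], [0.8736, -0.4074, 0.2663, -0.0351], [0.2406, -0.1141, -0.9639, 0.3783], [0.0, 0.0, 0.0, 1.0]] {'cx', 'extrinsics', 'fovy', 'cy'}
```

View pics/top0.png

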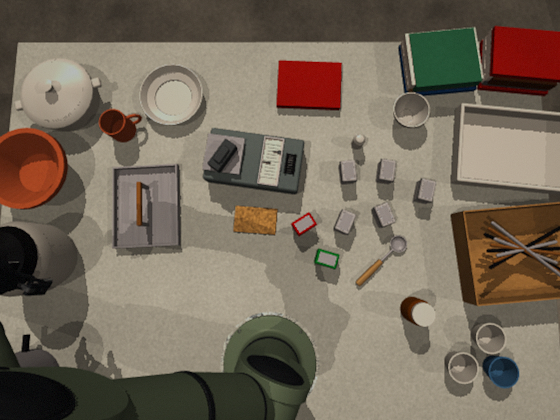

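View pics/side0.png

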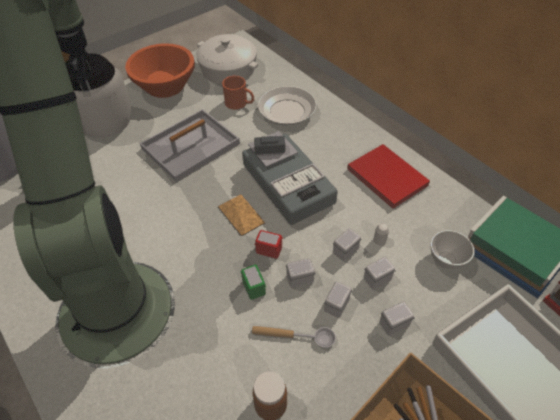

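```bash
cat >> h.py <<'E'
def fpx(p,h=420): return h/2/np.tan(np.radians(p["fovy"])/2)
def ray(p,uv):
    E=p["extrinsics"];f=fpx(p);Rm=E[:3,:3]
    d=Rm.T@np.array([(uv[0]-p["cx"])/f,(uv[1]-p["cy"])/f,1]);return -Rm.T@E[:3,3],d
def onz(p,uv,z):
    c,d=ray(p,uv);return c+d*(z-c[2])/d[2]
def proj(p,X):
    E=p["extrinsics"];q=np.atleast_2d(X)@E[:3,:3].T+E[:3,3];f=fpx(p)
    return np.c_[q[:,0]/q[:,2]*f+p["cx"],q[:,1]/q[:,2]*f+p["cy"]]
E
python3 - <<'E'
from h import *
im=cv2.imread("pics/top0.png")
def c(x,y,w,h,k,W,H): return cv2.resize(im[y:y+h,x:x+w],(W,H),interpolation=cv2.INTER_CUBIC)
a=c(200,120,110,75,4,440,300); b=c(105,160,90,75,4,360,300)
t=c(335,130,105,105,0,300,300);m=c(230,200,120,75,0,480,300)
cv2.imwrite("pics/m1.png",np.vstack([np.hstack([a,b]),np.hstack([t,m,t[:,:20]*0])]))
p=camera_params("top")
for n,uv,z in [("t",(348,171),.05),("t",(386,171),.05),("t",(425,190),.05),("t",(385,214),.05),("t",(345,221),.05),("sh",(359,141),.05),("red",(304,223),.058),("green",(327,259),.058),("mat",(255,220),.005),("caddyhandle",(141,204),.075),("w",(223,155),.125)]:
    print(n,np.round(onz(p,uv,z),3))
E
```

```text
t [ 0.563 -0.229  0.05 ]
t [ 0.564 -0.342  0.05 ]
t [ 0.507 -0.455  0.05 ]
t [ 0.435 -0.336  0.05 ]
t [ 0.414 -0.219  0.05 ]
sh [ 0.655 -0.263  0.05 ]
red [ 0.406 -0.098  0.058]
green [ 0.303 -0.165  0.058]
mat [0.418 0.05  0.005]
caddyhandle [0.457 0.378 0.075]
w [0.592 0.133 0.125]
```

View pics/m1.png

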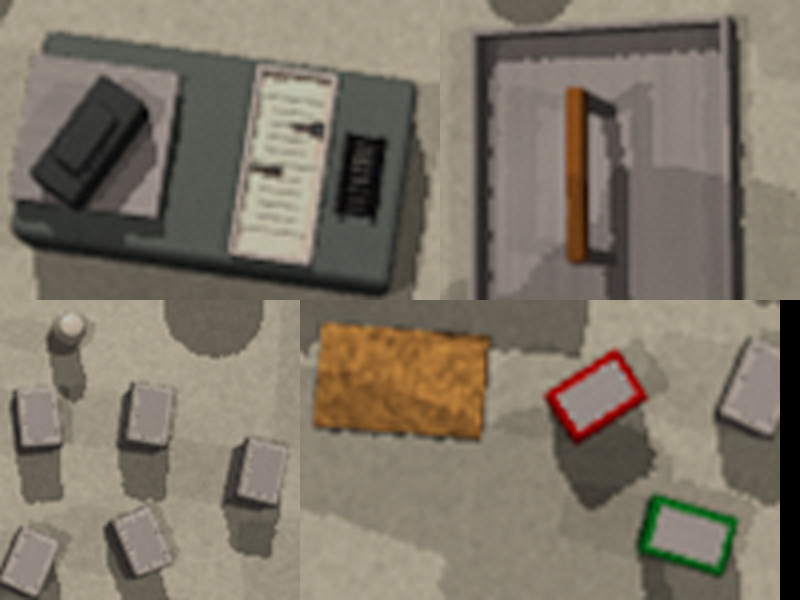

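Five plain grey tins are at top pixels (348,171), (386,171), (425,190), (385,214) and (345,221). The look-alikes are the red-rimmed one at (304,223) and the green-rimmed one at (327,259), and the shaker is at (359,141). The weight is at (223,155), the mat at (255,220) and the caddy handle at (141,204). I'll hover over the scale to measure it.

```bash
cat >> h.py <<'E'
def go(x,y,z,yaw,frm=None):
    s=observe();P=np.array(s["position"]);Q=R.from_euler("xyz",s["tool_rot"])
    T=R.from_euler("xyz",[np.pi,0,yaw])
    d=Q.inv().apply(np.array([x,y,z])-P)*1000
    r=np.degrees((Q.inv()*T).as_rotvec())
    print("pos",np.round(P,4),"rot",np.round(s["tool_rot"],3),"-> mm",np.round(d,1),"deg",np.round(r,2),"f",np.round(s["force"],1),"w",round(s["grip_width"],4),"t",round(s["clock"],1))
E
python3 - <<'E'
from h import *
go(.54,.05,.30,np.pi)
p=camera_params("top");f=lambda u,v,z:onz(p,(200+u/4-.375,120+v/4-.375),z)
pl=np.array([f(*a,.086) for a in [(38,55),(180,72),(160,217),(12,200)]]);print(pl.round(3),pl.mean(0))
st=np.array([f(*a,.07) for a in [(258,63),(338,72),(308,265),(228,257)]]);print(st.round(3),st.mean(0)); d=st[0]+st[1]-st[2]-st[3];print(np.arctan2(d[1],d[0]))
for n,a in [("ptr",(283,170,.07)),("tare",(290,128,.07)),("wheel",(362,177,.082))]:print(n,f(*a).round(4))
E
```

```text
pos [0.2643 0.5661 0.2309] rot [-3.141  0.     2.705] -> mm [-468.1 -351.   -68.8] deg [-5.000e-02 -1.000e-02 -2.503e+01] f [-0.1 -0.1  0.4] w 0.0852 t 0.1
[[0.667 0.183 0.086]
 [0.654 0.078 0.086]
 [0.546 0.09  0.086]
 [0.558 0.198 0.086]] [0.6061444  0.13713202 0.086     ]
[[ 0.666  0.021  0.07 ]
 [ 0.659 -0.038  0.07 ]
 [ 0.514 -0.017  0.07 ]
 [ 0.519  0.041  0.07 ]] [0.58955403 0.00184766 0.07      ]
-0.13848786187315992
ptr [0.5847 0.0018 0.07  ]
tare [ 0.6164 -0.0029  0.07  ]
wheel [ 0.5769 -0.0565  0.082 ]
```

Request:
send_rows(
  increments=[
    [[0,0,-69],[0,0,0],1],
    [[0,0,-69],[0,0,0],1],
    [[-468,-351,-69],[0,0,-25],1],
    [[-468,-351,-69],[0,0,-25],1],
    [[-468,-351,-69],[0,0,-25],1],
    [[-468,-351,-69],[0,0,-25],1],
    [[-468,-351,-69],[0,0,-25],1],
    [[-468,-351,-69],[0,0,-25],1],
    [[-468,-351,-69],[0,0,-25],1],
    [[-468,-351,-69],[0,0,-25],1],
  ],
)

```text
clock: 1.15
position: [0.4532, 0.2117, 0.3004]
tool_rot: [3.141, 0.0, 3.141]
force: [1.3, 0.9, 0.4]
grip_width: 0.0854
finger_force: 0.0
```

Request:
send_rows(
  increments=[
    [[-87,-162,0],[0,0,0],1],
    [[-87,-162,0],[0,0,0],1],
    [[-87,-162,0],[0,0,0],1],
    [[-87,-162,0],[0,0,0],1],
    [[-87,-162,0],[0,0,0],1],
    [[-87,-162,0],[0,0,0],1],
    [[-87,-162,0],[0,0,0],1],
  ],
)

```text
clock: 1.85
position: [0.5392, 0.0527, 0.3002]
tool_rot: [3.141, -0.0, -3.141]
force: [-0.9, 1.4, 0.1]
grip_width: 0.0856
finger_force: 0.0
```

```bash
cat >> h.py <<'E'
import json
def snap(name,tag):
    p=camera_params(name);im=grab_frame(name);cv2.imwrite(f"pics/{tag}.png",im)
    json.dump({k:np.asarray(v).tolist() for k,v in p.items()},open(f"pics/{tag}.json","w"));return im,p
def load(tag):
    p=json.load(open(f"pics/{tag}.json"));p["extrinsics"]=np.array(p["extrinsics"]);return cv2.imread(f"pics/{tag}.png"),p
E
python3 - <<'E'
from h import *
go(.54,.05,.3,np.pi);im,p=snap("wrist","w1")
cv2.imwrite("pics/w1v.png",cv2.resize(im,(800,600),interpolation=cv2.INTER_CUBIC))
E
```

```text
pos [0.5392 0.0527 0.3002] rot [ 3.141 -0.    -3.141] -> mm [-0.8 -2.7  0.2] deg [ 0.02 -0.02  0.04] f [-0.9  1.4  0.1] w 0.0856 t 1.9
```

View pics/w1v.png

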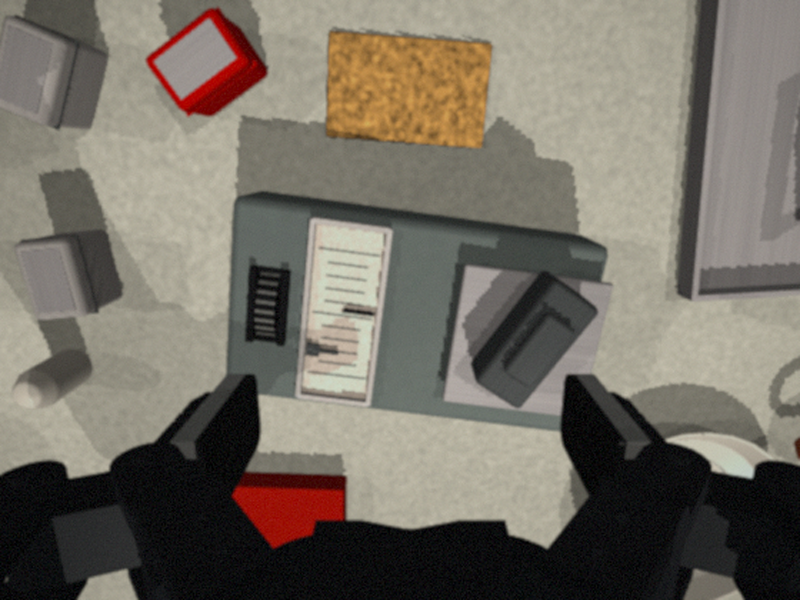

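```bash
python3 - <<'E'
from h import *
im,p=load("w1");k=1.4286
f=lambda u,v,z:onz(p,((u+.5)/k-.5,(v+.5)/k-.5),z)
st=np.array([f(*a,.07) for a in [(312,218),(392,228),(371,406),(297,396)]]);d=st[2]+st[3]-st[0]-st[1]
yaw=np.arctan2(d[1],d[0]);print("strip",st.mean(0).round(4),yaw)
ex=np.array([np.cos(yaw),np.sin(yaw),0])
pl=np.array([f(*a,.086) for a in [(465,265),(611,283),(444,404)]]);print("plate",pl.round(4),((pl[1]+pl[2])/2).round(4),[np.linalg.norm(pl[0]-pl[i]) for i in(1,2)])
e=pl[1]-pl[0];print("yaw plate",np.arctan2(-e[0],e[1]))
for n,a in dict(ptr=(344,309,.07),tare=(337,349,.07),wheel=(268,305,.08)).items():
    X=f(*a);print(n,X.round(4),"sx rel strip",((X-st.mean(0))@ex).round(4))
w=np.array([f(*a,.086+.044) for a in [(552,304),(575,318),(525,380),(500,360)]]);print("rib",w.round(4),w.mean(0).round(4))
w=np.array([f(*a,.086+.036) for a in [(548,273),(597,309),(520,407),(474,364)]]);print("wt",w.round(4),w.mean(0).round(4))
e=w[2]+w[3]-w[0]-w[1];print("wt yaw",np.arctan2(e[1],e[0]),[np.linalg.norm(w[i]-w[i-1]) for i in range(4)])
m=np.array([f(*a,.005) for a in [(330,29),(491,41),(483,148),(327,137)]]);print("mat",m.mean(0).round(4),[np.linalg.norm(m[i]-m[i-1]) for i in range(4)])
e=m[1]-m[0];print(np.arctan2(-e[0],e[1]))
E
```

```text
strip [5.912e-01 2.000e-04 7.000e-02] -0.13036530915607936
plate [[0.5473 0.0917 0.086 ]
 [0.5605 0.198  0.086 ]
 [0.6574 0.0786 0.086 ]] [0.6089 0.1383 0.086 ] [np.float64(0.10712072043549488), np.float64(0.11084664327996008)]
yaw plate -0.12386106374784256
ptr [0.5852 0.0014 0.07  ] sx rel strip -0.0061
tare [ 0.6181 -0.0052  0.07  ] sx rel strip 0.0274
wheel [ 0.5791 -0.0539  0.08  ] sx rel strip -0.0049
rib [[0.5636 0.1435 0.13  ]
 [0.573  0.1591 0.13  ]
 [0.6167 0.1294 0.13  ]
 [0.6023 0.1119 0.13  ]] [0.5889 0.136  0.13  ]
wt [[0.545  0.1417 0.122 ]
 [0.5693 0.1759 0.122 ]
 [0.6409 0.1291 0.122 ]
 [0.6086 0.0959 0.122 ]] [0.5909 0.1356 0.122 ]
wt yaw -0.6003151370180624 [np.float64(0.07840407654657111), np.float64(0.041982265094428754), np.float64(0.08551105806113299), np.float64(0.046396915766925735)]
mat [0.4206 0.0503 0.005 ] [np.float64(0.08093829970068767), np.float64(0.12671461046646326), np.float64(0.08093426655423004), np.float64(0.12938461385284217)]
-0.06699742964623666
```

The wrist view gives these 800 px positions: weight at about (537,341), mat (408,88), plate corners (465,265)/(611,283), pointer tip (344,309), tare tip (337,349) and wheel (268,305).

Request:
send_rows(
  increments=[
    [[-50,86,130],[0,0,-34.4],1],
    [[-50,86,130],[0,0,-34.4],1],
    [[-50,86,130],[0,0,-34.4],1],
    [[-50,86,130],[0,0,-34.4],1],
    [[-50,86,130],[0,0,-34.4],1],
    [[-50,86,130],[0,0,-34.4],1],
    [[-50,86,130],[0,0,-34.4],1],
    [[-50,86,130],[0,0,-34.4],1],
  ],
)

```text
clock: 2.7
position: [0.5899, 0.1372, 0.1716]
tool_rot: [-3.141, 0.002, -2.545]
force: [0.6, 0.4, 0.3]
grip_width: 0.0856
finger_force: 0.0
```

```bash
python3 - <<'E'
from h import *
go(.59,.136,.092,np.pi-.6)
E
```

```text
pos [0.5899 0.1372 0.1716] rot [-3.141e+00  2.000e-03 -2.545e+00] -> mm [ 0.8 -1.  79.6] deg [1.000e-02 1.100e-01 6.859e+01] f [0.6 0.4 0.3] w 0.0856 t 2.7
```

Request:
send_rows(
  increments=[
    [[0,0,0],[0,0,68.6],1],
    [[0,0,0],[0,0,68.6],1],
    [[0,0,0],[0,0,68.6],1],
    [[0,0,0],[0,0,68.6],1],
    [[0,0,0],[0,0,68.6],1],
    [[0,0,0],[0,0,68.6],1],
    [[0,0,0],[0,0,68.6],1],
    [[0,0,0],[0,0,68.6],1],
    [[0,0,0],[0,0,68.6],1],
    [[0,0,0],[0,0,68.6],1],
  ],
)

```text
clock: 3.7
position: [0.5897, 0.1377, 0.1709]
tool_rot: [3.141, 0.001, 2.548]
force: [-0.8, 0.5, 0.3]
grip_width: 0.0854
finger_force: 0.0
```

```bash
python3 - <<'E'
from h import *
go(.59,.136,.092,np.pi-.6)
E
```

```text
pos [0.5897 0.1377 0.1709] rot [3.141e+00 1.000e-03 2.548e+00] -> mm [-1.2 -1.3 78.9] deg [0.03 0.03 0.37] f [-0.8  0.5  0.3] w 0.0854 t 3.7
```

Request:
send_rows(
  increments=[
    [[0,-1,40],[0,0,0],1],
    [[0,-1,60],[0,0,0],1],
    [[0,-1,74],[0,0,0],1],
    [[0,-1,79],[0,0,0],1],
    [[0,-1,79],[0,0,0],1],
  ],
  newtons=60,
)

```text
clock: 4.2
position: [0.5892, 0.1367, 0.0914]
tool_rot: [-3.142, -0.0, 2.545]
force: [0.9, -1.0, 0.2]
grip_width: 0.0854
finger_force: 0.0
```

Request:
send_rows(
  increments=[
    [[0,0,0],[0,0,0],-1],
    [[0,0,0],[0,0,0],-1],
    [[0,0,0],[0,0,0],-1],
    [[0,0,0],[0,0,0],-1],
    [[0,0,0],[0,0,0],-1],
    [[0,0,0],[0,0,0],-1],
    [[0,0,0],[0,0,0],-1],
    [[0,0,0],[0,0,0],-1],
  ],
  newtons=60,
)

```text
clock: 5.0
position: [0.5892, 0.1369, 0.0914]
tool_rot: [3.141, 0.0, 2.544]
force: [2.5, 2.1, 1.7]
grip_width: 0.0393
finger_force: 67.1
```

Request:
send_rows(
  increments=[
    [[0,0,-30],[0,0,0],-1],
    [[0,0,-60],[0,0,0],-1],
    [[0,0,-60],[0,0,0],-1],
    [[91,-166,-60],[0,0,60],-1],
    [[91,-166,-60],[0,0,60],-1],
    [[91,-166,-60],[0,0,60],-1],
    [[91,-166,-60],[0,0,60],-1],
    [[91,-166,-60],[0,0,60],-1],
    [[91,-166,-60],[0,0,60],-1],
    [[91,-166,-60],[0,0,60],-1],
  ],
)

```text
clock: 6.0
position: [0.4196, 0.0504, 0.1507]
tool_rot: [-3.14, 0.001, 1.491]
force: [0.4, 0.2, -4.7]
grip_width: 0.0391
finger_force: 66.4
```

Request:
send_rows(
  increments=[
    [[0,0,0],[0,0,0],-1],
    [[0,0,0],[0,0,0],-1],
  ],
)

```text
clock: 6.2
position: [0.4199, 0.0507, 0.1508]
tool_rot: [-3.141, 0.001, 1.502]
force: [-0.3, 0.0, -5.0]
grip_width: 0.0393
finger_force: 66.4
```

```bash
python3 - <<'E'
from h import *
go(.4206,.0503,.012,1.50)
E
```

```text
pos [0.4199 0.0507 0.1508] rot [-3.141e+00  1.000e-03  1.502e+00] -> mm [ -0.2   0.8 138.8] deg [-0.06  0.05  0.1 ] f [-0.3  0.  -5. ] w 0.0393 t 6.2
```

Request:
send_rows(
  increments=[
    [[0,1,50],[0,0,0],-1],
    [[0,1,95],[0,0,0],-1],
    [[0,1,125],[0,0,0],-1],
    [[0,1,135],[0,0,0],-1],
    [[0,1,139],[0,0,0],-1],
    [[0,1,140],[0,0,0],-1],
    [[0,1,140],[0,0,0],-1],
  ],
)

```text
clock: 6.9
position: [0.4209, 0.0504, 0.0126]
tool_rot: [-3.141, -0.001, 1.498]
force: [-1.0, -0.5, -2.0]
grip_width: 0.0389
finger_force: 67.6
```

Request:
send_rows(
  increments=[
    [[0,0,0],[0,0,0],1],
    [[0,0,0],[0,0,0],1],
    [[0,0,0],[0,0,0],1],
    [[0,0,0],[0,0,0],1],
    [[0,0,-30],[0,0,0],1],
    [[0,0,-80],[0,0,0],1],
    [[0,0,-130],[0,0,0],1],
    [[0,0,-180],[0,0,0],1],
    [[0,0,-200],[0,0,0],1],
    [[0,0,-200],[0,0,0],1],
  ],
)

```text
clock: 7.9
position: [0.4226, 0.0513, 0.2138]
tool_rot: [3.138, -0.003, 1.498]
force: [0.4, 1.0, -0.4]
grip_width: 0.0851
finger_force: 0.0
```

```bash
python3 - <<'E'
from h import *
go(.46,.38,.27,np.pi)
snap("wrist","w2")
E
```

```text
pos [0.4226 0.0513 0.2138] rot [ 3.138e+00 -3.000e-03  1.498e+00] -> mm [330.7  13.5 -55.2] deg [ 3.100e-01  6.000e-02 -9.418e+01] f [ 0.4  1.  -0.4] w 0.0851 t 7.9
```

Request:
send_rows(
  increments=[
    [[331,13,-55],[0,0,-94.2],1],
    [[331,13,-55],[0,0,-94.2],1],
    [[331,13,-55],[0,0,-94.2],1],
    [[331,13,-55],[0,0,-94.2],1],
    [[331,13,-55],[0,0,-94.2],1],
    [[331,13,-55],[0,0,-94.2],1],
    [[331,13,-55],[0,0,-94.2],1],
    [[331,13,-55],[0,0,-94.2],1],
    [[331,13,-55],[0,0,-94.2],1],
    [[331,13,-55],[0,0,-94.2],1],
  ],
)

```text
clock: 8.95
position: [0.4585, 0.3797, 0.2644]
tool_rot: [-3.14, -0.002, 3.004]
force: [-0.1, -1.2, 0.2]
grip_width: 0.0856
finger_force: 0.0
```

```bash
python3 - <<'E'
from h import *
go(.46,.38,.27,np.pi)
E
```

```text
pos [0.4585 0.3797 0.2644] rot [-3.140e+00 -2.000e-03  3.004e+00] -> mm [-1.4  0.5 -5.6] deg [-0.1  -0.12 -7.91] f [-0.1 -1.2  0.2] w 0.0856 t 8.9
```

Request:
send_rows(
  increments=[
    [[0,0,0],[0,0,-8],1],
    [[0,0,0],[0,0,-8],1],
    [[0,0,0],[0,0,-8],1],
  ],
)

```text
clock: 9.25
position: [0.4588, 0.3795, 0.2653]
tool_rot: [-3.141, -0.001, 3.132]
force: [1.3, 0.1, -0.1]
grip_width: 0.0853
finger_force: 0.0
```

```bash
python3 - <<'E'
from h import *
im,p=snap("wrist","w3");im2=load("w2")[0]
go(.46,.38,.27,np.pi)
cv2.imwrite("pics/w3v.png",np.vstack([cv2.resize(im[:330],(560,330)),cv2.resize(im2[60:330],(560,270))]))
E
```

```text
pos [0.4588 0.3796 0.2655] rot [-3.141e+00 -1.000e-03  3.132e+00] -> mm [-1.2  0.4 -4.5] deg [-0.04 -0.06 -0.54] f [ 0.2 -0.4 -0. ] w 0.0852 t 9.3
```

View pics/w3v.png

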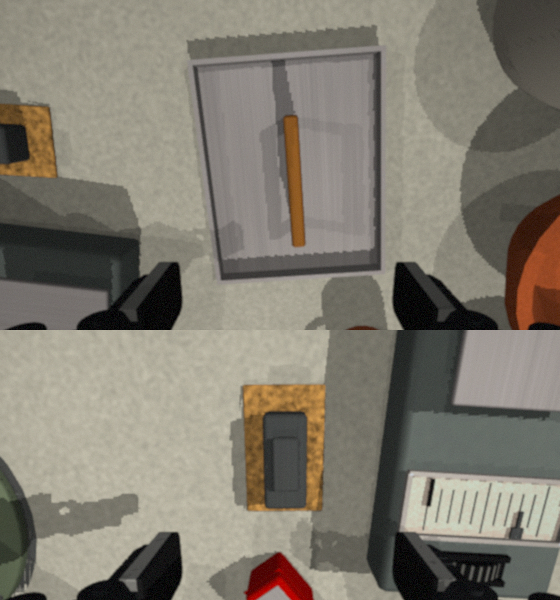

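The weight lies in the middle of the mat. The caddy handle runs from (291,115) to (299,246) in the wrist view, and its rim corners are (190,65), (382,48), (381,272) and (220,280).

```bash
python3 - <<'E'
from h import *
im,p=load("w3")
m=cv2.inRange(cv2.cvtColor(im,cv2.COLOR_BGR2HSV),(5,120,70),(20,255,255));m[:,:260]=0;m[:,330:]=0;m[260:]=0
c=cv2.minAreaRect(cv2.findNonZero(m));print(c)
b=cv2.boxPoints(c);i=np.argsort(b[:,1]);a,d=b[i[:2]].mean(0),b[i[2:]].mean(0)
A,D=onz(p,a,.075),onz(p,d,.075);print(A,D,(A+D)/2,np.linalg.norm(A-D),np.arctan2(*(D-A)[1::-1]))
q=np.array([onz(p,x,.025) for x in [(190,65),(382,48),(381,272),(220,280)]]);print(q.round(3),q.mean(0),[np.linalg.norm(q[k]-q[k-1]).round(3) for k in range(4)])
M=(A+D)/2;go(M[0],M[1],.06,np.pi+np.arctan2(*(D-A)[1::-1]))
E
```

```text
((294.4609375, 180.46627807617188), (131.23451232910156, 14.035648345947266), 85.8150863647461)
[0.39649087 0.38192131 0.075     ] [0.52376418 0.39056585 0.075     ] [0.46012752 0.38624358 0.075     ] 0.12756654626292843 0.0678169338330678
[[0.347 0.282 0.025]
 [0.333 0.475 0.025]
 [0.577 0.489 0.025]
 [0.586 0.298 0.025]] [0.4610107  0.38580998 0.025     ] [np.float64(0.239), np.float64(0.193), np.float64(0.244), np.float64(0.191)]
pos [0.4588 0.3796 0.2655] rot [-3.141e+00 -1.000e-03  3.132e+00] -> mm [ -1.5   6.8 205.5] deg [-0.04 -0.06 -4.42] f [ 0.2 -0.4 -0. ] w 0.0852 t 9.3
```

Request:
send_rows(
  increments=[
    [[-1.5,7,50],[0,0,-4.4],1],
    [[-1.5,7,100],[0,0,-4.4],1],
    [[-1.5,7,140],[0,0,-4.4],1],
    [[-1.5,7,150],[0,0,-4.4],1],
    [[-1.5,7,150],[0,0,-4.4],1],
    [[-1.5,7,185],[0,0,-4.4],1],
    [[-1.5,7,205],[0,0,-4.4],1],
    [[-1.5,7,216],[0,0,-4.4],1],
    [[-1.5,7,216],[0,0,-4.4],1],
  ],
)

```text
clock: 10.2
position: [0.4607, 0.3871, 0.0509]
tool_rot: [3.141, 0.0, -3.07]
force: [-0.3, 0.1, 1.0]
grip_width: 0.0854
finger_force: 0.0
```

Request:
send_rows(
  increments=[
    [[0,0,0],[0,0,0],-1],
    [[0,0,0],[0,0,0],-1],
    [[0,0,0],[0,0,0],-1],
    [[0,0,0],[0,0,0],-1],
    [[0,0,0],[0,0,0],-1],
    [[0,0,0],[0,0,0],-1],
    [[0,0,0],[0,0,0],-1],
    [[0,0,0],[0,0,0],-1],
    [[0,0,0],[0,0,0],-1],
    [[0,0,0],[0,0,0],-1],
  ],
  newtons=90,
)

```text
clock: 11.2
position: [0.4605, 0.387, 0.0509]
tool_rot: [3.141, 0.0, -3.07]
force: [-1.9, -1.0, 9.1]
grip_width: 0.0119
finger_force: 88.9
```

```bash
python3 - <<'E'
from h import *
go(.4605,.386,.05,np.pi+.068)
E
```

```text
pos [0.4605 0.387  0.0509] rot [ 3.141  0.    -3.07 ] -> mm [ 0.1 -1.   0.9] deg [0.03 0.02 0.2 ] f [-1.9 -1.   9.1] w 0.0119 t 11.2
```

Request:
send_rows(
  increments=[
    [[0,0,-10],[0,0,0],-1],
    [[0,0,-40],[0,0,0],-1],
    [[0,0,-80],[0,0,0],-1],
    [[0,0,-120],[0,0,0],-1],
    [[0,0,-145],[0,0,0],-1],
    [[0,0,-150],[0,0,0],-1],
    [[0,0,-150],[0,0,0],-1],
  ],
)

```text
clock: 11.9
position: [0.4604, 0.3869, 0.2009]
tool_rot: [3.141, 0.001, -3.07]
force: [-0.5, 0.2, -3.2]
grip_width: 0.0126
finger_force: 88.3
```

Request:
send_rows(
  increments=[
    [[-10,-20,0],[0,0,1],-1],
    [[-26,-52,0],[0,0,3],-1],
    [[-45,-90,0],[0,0,5],-1],
    [[-64,-128,0],[0,0,7],-1],
    [[-84,-168,0],[0,0,9],-1],
    [[-104,-208,0],[0,0,10],-1],
    [[-120,-240,0],[0,0,11],-1],
    [[-129,-259,0],[0,0,11.4],-1],
    [[-129,-259,0],[0,0,11.4],-1],
    [[-129,-259,0],[0,0,11.4],-1],
  ],
)

```text
clock: 12.9
position: [0.6069, 0.1374, 0.1987]
tool_rot: [-3.141, -0.002, 3.014]
force: [-0.3, 0.8, -3.0]
grip_width: 0.0122
finger_force: 88.2
```

```bash
python3 - <<'E'
from h import *
snap("top","t2")
go(.608,.1375,.150,np.pi-.128)
snap("side","s2");im,p=snap("wrist","w4")
a=load("t2")[0][60:360,100:400]
cv2.imwrite("pics/v4.png",np.hstack([cv2.resize(a,(400,400)),cv2.resize(im,(400,400))]))
E
```

```text
pos [0.6068 0.1383 0.199 ] rot [-3.141e+00 -2.000e-03  3.015e+00] -> mm [-1.4 -0.6 49. ] deg [-0.03 -0.12  0.08] f [-0.1  0.4 -2.5] w 0.0122 t 12.9
```

View pics/v4.png

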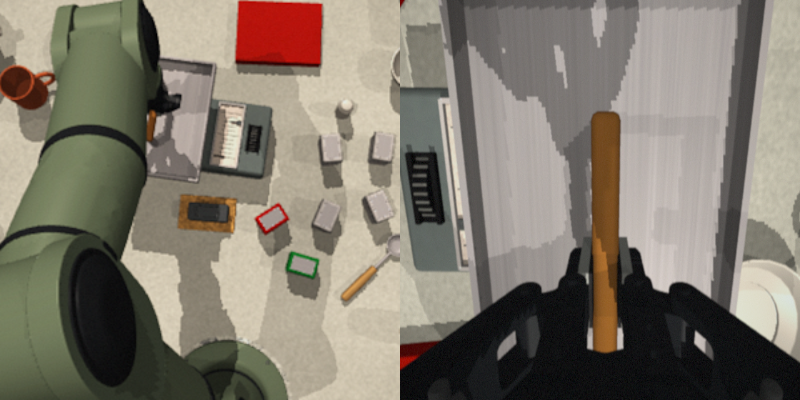

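The caddy is gripped at mid-bar and hangs level over the plate, with the mat and weight undisturbed. Now I'll lower it.

Request:
send_rows(
  increments=[
    [[-1,-1,15],[0,0,0],-1],
    [[-1,-1,32],[0,0,0],-1],
    [[-1,-1,44],[0,0,0],-1],
    [[-1,-1,50],[0,0,0],-1],
    [[-1,-1,53],[0,0,0],-1],
    [[-1,-1,55],[0,0,0],-1],
    [[-1,-1,57],[0,0,0],-1],
    [[-1,-1,58],[0,0,0],-1],
    [[-1,-1,58],[0,0,0],-1],
  ],
)

```text
clock: 13.95
position: [0.6087, 0.1367, 0.1425]
tool_rot: [3.141, 0.0, 3.014]
force: [-0.0, 0.4, -1.8]
grip_width: 0.013
finger_force: 68.3
```

Request:
send_rows(
  increments=[
    [[0,0,1],[0,0,0],-1],
    [[0,0,2],[0,0,0],-1],
    [[0,0,3],[0,0,0],-1],
    [[0,0,3],[0,0,0],-1],
    [[0,0,3],[0,0,0],-1],
  ],
)

```text
clock: 14.45
position: [0.6086, 0.1367, 0.1394]
tool_rot: [3.141, 0.0, 3.015]
force: [2.1, 1.2, -0.2]
grip_width: 0.012
finger_force: 91.7
```

Request:
send_rows(
  increments=[
    [[0,0,0],[0,0,0],-0.5],
    [[0,0,0],[0,0,0],0],
    [[0,0,0],[0,0,0],0],
    [[0,0,0],[0,0,0],0],
    [[0,0,0],[0,0,0],0],
    [[0,0,-20],[0,0,0],0],
    [[0,0,-60],[0,0,0],0],
    [[0,0,-105],[0,0,0],0],
    [[0,0,-150],[0,0,0],0],
    [[0,0,-160],[0,0,0],0],
  ],
)

```text
clock: 15.45
position: [0.61, 0.1367, 0.3044]
tool_rot: [3.139, 0.006, 3.014]
force: [-0.6, 0.7, -0.5]
grip_width: 0.0427
finger_force: 0.0
```

```bash
python3 - <<'E'
from h import *
go(.55,.02,.30,np.pi-.128)
E
```

```text
pos [0.61   0.1367 0.3044] rot [3.139 0.006 3.014] -> mm [  44.7 -123.4    3.8] deg [0.16 0.34 0.03] f [-0.6  0.7 -0.5] w 0.0427 t 15.4
```

Request:
send_rows(
  increments=[
    [[45,-105,4],[0,0,0],-1],
    [[45,-105,4],[0,0,0],-1],
    [[45,-105,4],[0,0,0],-1],
    [[45,-105,4],[0,0,0],-1],
    [[45,-105,4],[0,0,0],-1],
    [[45,-105,4],[0,0,0],-1],
  ],
)

```text
clock: 16.05
position: [0.551, 0.0394, 0.295]
tool_rot: [3.141, -0.0, 3.016]
force: [-0.3, -0.1, -0.4]
grip_width: -0.0001
finger_force: 0.0
```

```bash
python3 - <<'E'
from h import *
im,p=snap("wrist","w5");go(.57,-.054,.085,np.pi-.128)
cv2.imwrite("pics/w5v.png",cv2.resize(im,(800,600),interpolation=cv2.INTER_CUBIC))
E
```

```text
pos [0.5509 0.0394 0.2949] rot [-3.142 -0.     3.016] -> mm [-30.7 -90.3 209.9] deg [-0.   -0.02  0.14] f [ 1.  -0.2 -0.2] w 0.0002 t 16.1
```

View pics/w5v.png

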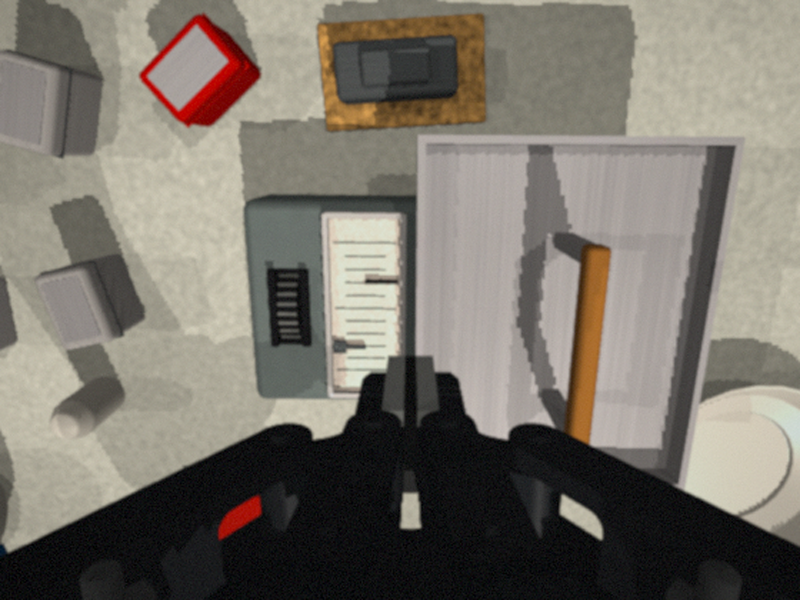

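```bash
cat >> h.py <<'E'
SY=-.128; EX=np.array([np.cos(SY),np.sin(SY),0]);EY=np.array([-np.sin(SY),np.cos(SY),0]);O=np.array([.5912,.0002,0])
def sc(X): return np.round([(X-O)@EX*1000,(X-O)@EY*1000],1)
E
python3 - <<'E'
from h import *
im,p=load("w5");k=1.4286
f=lambda u,v,z:onz(p,((u+.5)/k-.5,(v+.5)/k-.5),z)
a,b=f(366,280,.07),f(364,344,.07);print(sc(a),sc(b))
print("wheel",sc(f(288,306,.08)),f(288,306,.08), "strip",[sc(f(*q,.07)) for q in[(322,212),(405,214),(328,395)]])
print("caddy", sc(f(418,137,.114)),sc(f(742,140,.114)),"handle top near end",sc(f(595,247,.164)),"plate",sc(np.array([.608,.1375,0])))
g=cv2.cvtColor(im,cv2.COLOR_BGR2GRAY)
print("rows ptr",g[185:210,int(380/k)].tolist(),"tare",g[228:255,int(355/k)].tolist())
E
```

```text
[-22.9   0.5] [27.9 -2.2]
wheel [ -5.5 -56.5] [ 0.57850284 -0.05514293  0.08      ] strip [array([-73.2, -30.2]), array([-71.9,  29.6]), array([ 71.3, -31.8])]
caddy [-123.4   38. ] [-122.1  235.8] handle top near end [-64.5 134.2] plate [ -0.9 138.3]
rows ptr [219, 217, 192, 166, 185, 215, 211, 185, 158, 146, 110, 46, 59, 129, 195, 220, 220, 220, 219, 220, 217, 194, 180, 205, 220] tare [220, 217, 218, 211, 186, 161, 189, 217, 219, 198, 163, 147, 135, 99, 78, 98, 163, 215, 220, 222, 218, 194, 165, 192, 223, 224, 221]
```

The caddy sits centred to within about 3 mm. The pointer tip is at (366,280) and the tare tip at (364,344), so the tare must come back about 50.8 mm, which is roughly 99 mm at the rim.

```bash
python3 - <<'E'
from h import *
go(.5885,-.0563,.10,np.pi-.128)
E
```

```text
pos [0.5509 0.0394 0.2949] rot [-3.142 -0.     3.016] -> mm [-49.3 -90.2 194.9] deg [-0.   -0.02  0.14] f [ 1.  -0.2 -0.2] w 0.0002 t 16.1
```

Request:
send_rows(
  increments=[
    [[-49,-90,0],[0,0,0],-1],
    [[-49,-90,0],[0,0,0],-1],
    [[-49,-90,0],[0,0,0],-1],
    [[-49,-90,50],[0,0,0],-1],
    [[-49,-90,100],[0,0,0],-1],
    [[-49,-90,150],[0,0,0],-1],
    [[-49,-90,185],[0,0,0],-1],
    [[-49,-90,200],[0,0,0],-1],
    [[-49,-90,203],[0,0,0],-1],
    [[-49,-90,205],[0,0,0],-1],
  ],
)

```text
clock: 17.1
position: [0.5886, -0.0572, 0.0913]
tool_rot: [3.141, 0.001, 3.015]
force: [0.4, 0.4, 1.0]
grip_width: 0.0002
finger_force: 0.0
```

Request:
send_rows(
  increments=[
    [[0,0,1],[0,0,0],-1],
    [[0,0,2],[0,0,0],-1],
    [[0,0,3],[0,0,0],-1],
    [[0,0,4],[0,0,0],-1],
    [[0,0,4],[0,0,0],-1],
  ],
)

```text
clock: 17.6
position: [0.5878, -0.0573, 0.0864]
tool_rot: [3.142, 0.0, 3.014]
force: [0.2, 0.4, 0.2]
grip_width: -0.0002
finger_force: 0.0
```

Request:
send_rows(
  increments=[
    [[0,0,1],[0,0,0],-1],
    [[0,0,2],[0,0,0],-1],
    [[0,0,2],[0,0,0],-1],
  ],
)

```text
clock: 17.9
position: [0.5876, -0.0573, 0.0841]
tool_rot: [-3.142, -0.0, 3.014]
force: [-0.2, 0.1, -0.3]
grip_width: -0.0
finger_force: 0.0
```

Request:
send_rows(
  increments=[
    [[0,0,1],[0,0,0],-1],
    [[0,0,2],[0,0,0],-1],
    [[0,0,2],[0,0,0],-1],
  ],
)

```text
clock: 18.2
position: [0.5877, -0.0573, 0.0822]
tool_rot: [-3.142, -0.0, 3.014]
force: [-0.5, -0.1, -0.6]
grip_width: -0.0
finger_force: 0.0
```

Request:
send_rows(
  increments=[
    [[0,0,0.7],[0,0,0],-1],
    [[0,0,0.7],[0,0,0],-1],
  ],
)

```text
clock: 18.4
position: [0.5881, -0.0574, 0.082]
tool_rot: [3.141, 0.001, 3.014]
force: [-0.1, -0.4, 6.3]
grip_width: 0.0002
finger_force: 2.9
```

Request:
send_rows(
  increments=[
    [[0,0,0.5],[0,0,0],-1],
    [[0,0,0.5],[0,0,0],-1],
  ],
)

```text
clock: 18.6
position: [0.5885, -0.0574, 0.0819]
tool_rot: [3.141, 0.002, 3.014]
force: [-1.3, -0.1, 10.2]
grip_width: 0.0
finger_force: 5.5
```

Request:
send_rows(
  increments=[
    [[0,0,-0.5],[0,0,0],-1],
    [[2,0,-0.5],[0,0,0],-1],
    [[4,0,-0.5],[0,0,0],-1],
    [[6,0,-0.5],[0,0,0],-1],
    [[8,0,-0.5],[0,0,0],-1],
    [[10,0,-0.5],[0,0,0],-1],
    [[10,0,-0.5],[0,0,0],-1],
  ],
)

```text
clock: 19.3
position: [0.5779, -0.056, 0.082]
tool_rot: [3.141, 0.001, 3.014]
force: [-1.1, -0.5, 7.5]
grip_width: -0.0002
finger_force: 3.9
```

Request:
send_rows(
  increments=[
    [[2,0,0],[0,0,0],-1],
    [[4,0,0],[0,0,0],-1],
    [[6,0,0],[0,0,0],-1],
    [[8,0,0],[0,0,0],-1],
    [[10,0,0],[0,0,0],-1],
    [[10,0,0],[0,0,0],-1],
  ],
)

```text
clock: 19.9
position: [0.5674, -0.0547, 0.0815]
tool_rot: [-3.142, -0.001, 3.014]
force: [-0.9, 0.4, 1.4]
grip_width: 0.0001
finger_force: 0.7
```

```bash
python3 - <<'E'
from h import *
im,p=snap("wrist","w6");s=observe();print(s["position"],s["force"])
cv2.imwrite("pics/w6v.png",cv2.resize(im,(800,600),interpolation=cv2.INTER_CUBIC))
E
```

```text
[ 0.56747105 -0.05470741  0.08143017] [-2.24986354 -0.42991301  1.04171146]
```

View pics/w6v.png

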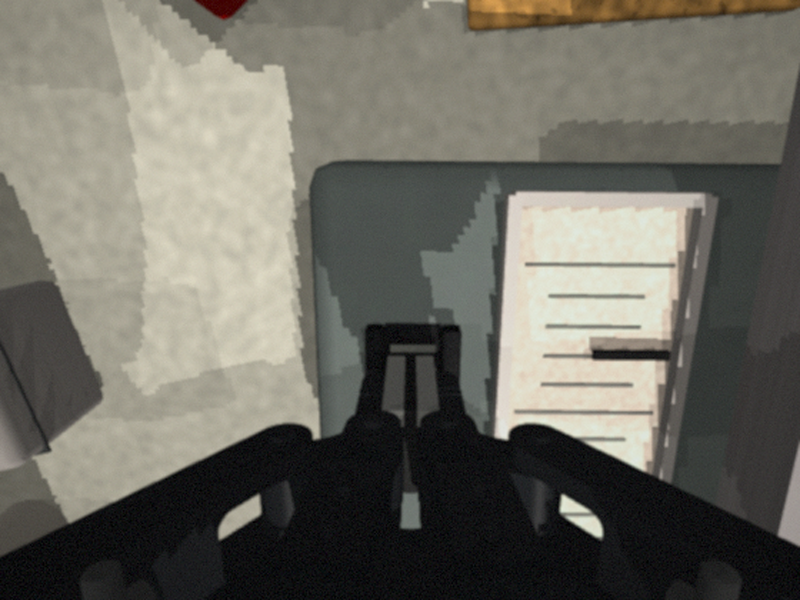

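Request:
send_rows(
  increments=[
    [[0,0,-4],[0,0,0],-1],
    [[-10,0,-4],[0,0,0],-1],
    [[-19,0,-4],[0,0,0],-1],
    [[-19,0,-2],[0,0,0],-1],
    [[-19,0,0],[0,0,0],-1],
    [[-15,0,0],[0,0,0],-1],
    [[-10,0,0],[0,0,0],-1],
    [[-5,0,0],[0,0,0],-1],
    [[0,0,0],[0,0,0],-1],
    [[0,0,0],[0,0,0],-1],
  ],
)

```text
clock: 20.95
position: [0.5671, -0.0547, 0.0814]
tool_rot: [-3.142, -0.001, 3.014]
force: [-2.0, 0.0, 1.5]
grip_width: 0.0001
finger_force: 0.7
```

Request:
send_rows(
  increments=[
    [[0,0,-4],[0,0,0],-1],
    [[-10,0,-4],[0,0,0],-1],
    [[-19,0,-4],[0,0,0],-1],
    [[-19,0,-2],[0,0,0],-1],
    [[-19,0,0],[0,0,0],-1],
    [[-15,0,0],[0,0,0],-1],
    [[-10,0,0],[0,0,0],-1],
    [[-5,0,0],[0,0,0],-1],
    [[0,0,0],[0,0,0],-1],
    [[0,0,0],[0,0,0],-1],
  ],
)

```text
clock: 21.95
position: [0.5671, -0.0547, 0.0814]
tool_rot: [-3.142, -0.001, 3.014]
force: [0.1, -0.3, 1.8]
grip_width: 0.0001
finger_force: 0.7
```

```bash
python3 - <<'E'
from h import *
im,p=snap("wrist","w7");s=observe();print(s["position"],s["force"])
# dark blobs on strip
g=cv2.cvtColor(im,cv2.COLOR_BGR2GRAY)
for r in range(140,325,2):
    row=g[r,int(355+ (250-r)*.03):int(470+(250-r)*.03)]
    n=(row<70).sum()
    if n>6: i=np.where(row<70)[0]; print(r,n,i.min()+355,i.max()+355)
E
```

```text
[ 0.56743845 -0.05475639  0.08141382] [-1.73331928  0.78647607  2.34182051]
246 53 415 467
248 55 415 469
250 55 415 469
284 19 360 469
290 31 381 469
292 34 381 469
296 17 367 468
298 29 362 467
300 34 359 467
302 37 359 467
304 39 359 397
306 44 359 402
308 52 357 408
310 56 355 410
312 60 355 414
314 64 355 418
316 68 355 422
318 73 355 427
320 78 355 432
322 82 355 436
324 86 355 440
```

Request:
send_rows(
  increments=[
    [[0,0,-4],[0,0,0],-1],
    [[-10,0,-4],[0,0,0],-1],
    [[-19,0,-4],[0,0,0],-1],
    [[-19,0,-2],[0,0,0],-1],
    [[-19,0,0],[0,0,0],-1],
    [[-15,0,0],[0,0,0],-1],
    [[-10,0,0],[0,0,0],-1],
    [[-5,0,0],[0,0,0],-1],
    [[0,0,0],[0,0,0],-1],
    [[0,0,0],[0,0,0],-1],
  ],
)

```text
clock: 23.0
position: [0.5671, -0.0547, 0.0814]
tool_rot: [-3.142, -0.001, 3.014]
force: [-0.2, 0.1, 1.3]
grip_width: 0.0002
finger_force: 0.7
```

```bash
python3 - <<'E'
from h import *
im,p=snap("wrist","w8")
c=im[210:320,330:500];cv2.imwrite("pics/w8v.png",cv2.resize(c,(680,440),interpolation=cv2.INTER_CUBIC))
E
```

```text
(no output)
```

View pics/w8v.png

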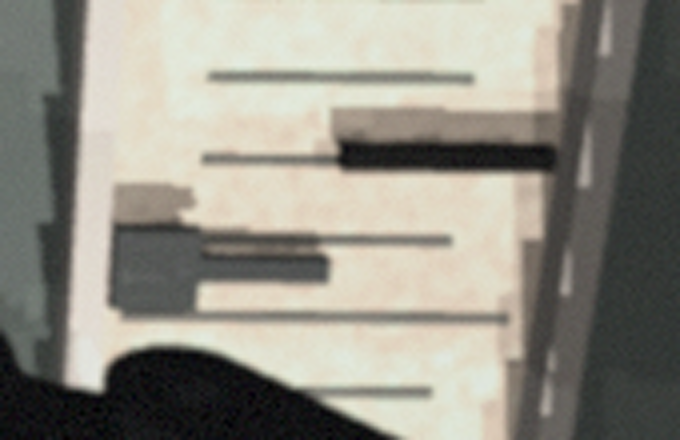

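```bash
cat > al.py <<'E'
from h import *
def diff(tag,k,ox,oy,a,b,zs=(.068,.07)):
    im,p=load(tag);f=lambda q,z:onz(p,((q[0]+.5)/k-.5+ox,(q[1]+.5)/k-.5+oy),z)
    c=-p["extrinsics"][:3,:3].T@p["extrinsics"][:3,3];print("cam",sc(c))
    for z in zs: A,B=f(a,z),f(b,z);print(z,"ptr",sc(A),"tare",sc(B),"diff",sc(B)-sc(A))
E
python3 - <<'E'
from al import *
diff("w8",4,330,210,(342,157),(327,268))
diff("w5",1.4286,0,0,(366,280),(364,344))
go(.57,-.055,.082,np.pi-.128)
E
```

```text
cam [-83.7 -57.8]
0.068 ptr [-20.6   2.5] tare [-6.2  2.1] diff [14.4 -0.4]
0.07 ptr [-21.4   1.8] tare [-7.2  1.4] diff [14.2 -0.4]
cam [-111.8   33.4]
0.068 ptr [-22.5   0.3] tare [28.7 -2.3] diff [51.2 -2.6]
0.07 ptr [-22.9   0.5] tare [27.9 -2.2] diff [50.8 -2.7]
pos [ 0.5674 -0.0547  0.0814] rot [-3.142e+00 -1.000e-03  3.014e+00] -> mm [-2.6  0.1 -0.6] deg [-0.   -0.05  0.05] f [-1.6 -0.4  2.2] w -0.0001 t 23.1
```

Request:
send_rows(
  increments=[
    [[0,0,-4],[0,0,0],-1],
    [[-10,0,-4],[0,0,0],-1],
    [[-19,0,-4],[0,0,0],-1],
    [[-19,0,-2],[0,0,0],-1],
    [[-19,0,0],[0,0,0],-1],
    [[-15,0,0],[0,0,0],-1],
    [[-10,0,0],[0,0,0],-1],
    [[-5,0,0],[0,0,0],-1],
    [[0,0,0],[0,0,0],-1],
    [[0,0,0],[0,0,0],-1],
  ],
)

```text
clock: 24.05
position: [0.5671, -0.0547, 0.0814]
tool_rot: [-3.142, -0.001, 3.014]
force: [-1.4, 0.2, 0.3]
grip_width: -0.0001
finger_force: 0.7
```

Request:
send_rows(
  increments=[
    [[0,0,-4],[0,0,0],-1],
    [[-9,0,-4],[0,0,0],-1],
    [[-15,0,-4],[0,0,0],-1],
    [[-15,0,-2],[0,0,0],-1],
    [[-15,0,0],[0,0,0],-1],
    [[-12,0,0],[0,0,0],-1],
    [[-9,0,0],[0,0,0],-1],
    [[-7,0,0],[0,0,0],-1],
    [[-7,0,0],[0,0,0],-1],
    [[-7,0,-4],[0,0,0],-1],
  ],
)

```text
clock: 25.05
position: [0.5745, -0.0556, 0.0853]
tool_rot: [-3.142, -0.001, 3.014]
force: [-0.0, -0.7, 0.8]
grip_width: -0.0002
finger_force: 0.0
```

```bash
python3 - <<'E'
from h import *
go(.5,-.055,.1,np.pi-.128)
im,p=snap("wrist","w9")
c=im[210:320,330:500];cv2.imwrite("pics/w9v.png",cv2.resize(c,(680,440),interpolation=cv2.INTER_CUBIC))
E
```

```text
pos [ 0.5745 -0.0556  0.0853] rot [-3.142e+00 -1.000e-03  3.014e+00] -> mm [ 74.   -8.8 -14.7] deg [-0.   -0.04  0.05] f [-0.  -0.7  0.8] w -0.0002 t 25.1
```

View pics/w9v.png

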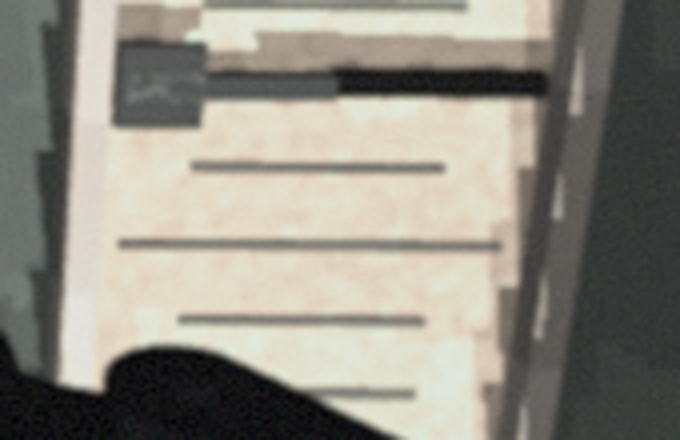

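```bash
cat >> al.py <<'E'
def auto(tag,cp,ct):  # sub-pixel bar rows at given column offsets, near row r
    im,p=load(tag);g=255.-cv2.cvtColor(im,cv2.COLOR_BGR2GRAY)
    out=[]
    for (c0,c1,r0,r1) in (cp,ct):
        w=np.clip(g[r0:r1,c0:c1]-110,0,None);rr,cc=np.mgrid[r0:r1,c0:c1]
        out.append(((w*cc).sum()/w.sum(),(w*rr).sum()/w.sum()))
    for z in(.066,.07):
        A,B=[sc(onz(p,q,z)) for q in out];print(tag,z,np.round(out,2).tolist(),A,B,"diff x",B[0]-A[0])
E
python3 - <<'E'
from al import *
diff("w9",4,330,210,(340,82),(338,85))
auto("w9",(420,445,226,236),(386,410,226,236))
E
```

```text
cam [-76.3 -57.7]
0.068 ptr [-21.1   2.9] tare [-20.7   2.7] diff [ 0.4 -0.2]
0.07 ptr [-21.8   2.2] tare [-21.4   2. ] diff [ 0.4 -0.2]
w9 0.066 [[432.13, 229.9], [397.31, 230.32]] [-20.5  12.1] [-20.3  -4.7] diff x 0.1999999999999993
w9 0.07 [[432.13, 229.9], [397.31, 230.32]] [-21.9  10.4] [-21.7  -6. ] diff x 0.1999999999999993
```

Request:
send_rows(
  increments=[
    [[0,0,-100],[0,0,0],-1],
    [[0,0,-100],[0,0,0],-1],
    [[-66,58,-100],[0,0,0],-1],
    [[-66,58,-100],[0,0,0],-1],
    [[-66,58,-100],[0,0,0],-1],
    [[-66,58,-100],[0,0,0],-1],
    [[-66,58,-100],[0,0,0],-1],
  ],
)

```text
clock: 25.8
position: [0.6469, -0.0073, 0.1853]
tool_rot: [-3.141, -0.001, 3.014]
force: [0.0, 0.6, -0.0]
grip_width: -0.0001
finger_force: 0.0
```

```bash
python3 - <<'E'
from h import *
im,p=snap("wrist","w10")
c=-p["extrinsics"][:3,:3].T@p["extrinsics"][:3,3];print("cam",sc(c),proj(p,O-.022*EX+.07*np.array([0,0,1])))
u,v=proj(p,O-.022*EX+.07*np.array([0,0,1]))[0].astype(int);print(u,v)
c=im[max(v-50,0):v+50,u-70:u+70];cv2.imwrite("pics/w10v.png",cv2.resize(c,None,fx=5,fy=5,interpolation=cv2.INTER_CUBIC))
E
```

```text
cam [-10.5  -0.4] [[288.0438098   92.57724168]]
288 92
```

View pics/w10v.png

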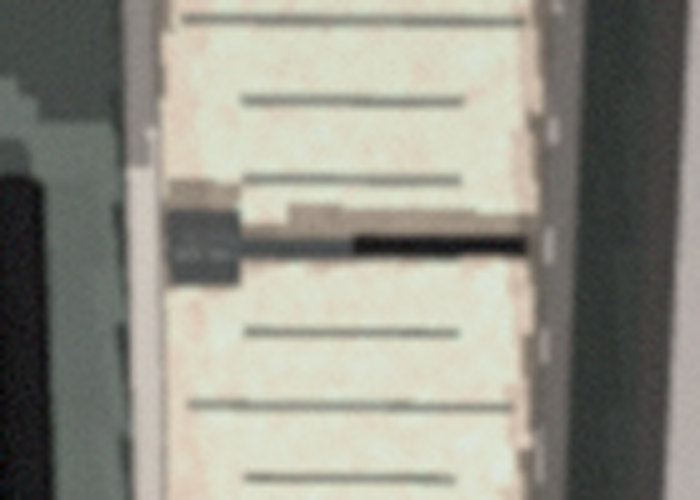

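The tare mark is lined up with the pointer to about 0.3 mm (tips at rows 244 and 247 in the 5x crop). Next come the tins.

```bash
python3 - <<'E'
from h import *
go(.48,-.30,.36,1.443)
E
```

```text
pos [ 0.647  -0.0074  0.1855] rot [-3.141e+00 -1.000e-03  3.013e+00] -> mm [ 128.3 -311.7 -174.3] deg [-5.000e-02 -1.000e-02  8.997e+01] f [-0.7  0.2 -0.3] w 0.0001 t 25.9
```

Request:
send_rows(
  increments=[
    [[0,0,-50],[0,0,0],1],
    [[0,0,-100],[0,0,0],1],
    [[128,-312,-174],[0,0,90],1],
    [[128,-312,-174],[0,0,90],1],
    [[128,-312,-174],[0,0,90],1],
    [[128,-312,-174],[0,0,90],1],
    [[128,-312,-174],[0,0,90],1],
    [[128,-312,-174],[0,0,90],1],
    [[128,-312,-174],[0,0,90],1],
    [[128,-312,-174],[0,0,90],1],
  ],
)

```text
clock: 26.85
position: [0.4767, -0.3058, 0.3616]
tool_rot: [3.14, 0.002, 1.799]
force: [0.4, 0.7, -0.4]
grip_width: 0.0853
finger_force: 0.0
```

```bash
python3 - <<'E'
from h import *
go(.48,-.30,.36,1.443)
E
```

```text
pos [ 0.4767 -0.3058  0.3616] rot [3.140e+00 2.000e-03 1.799e+00] -> mm [4.9 4.5 1.6] deg [ 0.1   0.13 20.41] f [ 0.4  0.7 -0.4] w 0.0853 t 26.9
```

Request:
send_rows(
  increments=[
    [[0,0,0],[0,0,20],1],
    [[0,0,0],[0,0,20],1],
    [[0,0,0],[0,0,20],1],
    [[0,0,0],[0,0,20],1],
  ],
)

```text
clock: 27.25
position: [0.4804, -0.3, 0.3596]
tool_rot: [-3.142, -0.0, 1.464]
force: [-0.2, -0.4, 0.2]
grip_width: 0.0859
finger_force: 0.0
```

```bash
python3 - <<'E'
from h import *
im,p=snap("wrist","w11")
cv2.imwrite("pics/w11v.png",cv2.resize(im,(800,600),interpolation=cv2.INTER_CUBIC))
E
```

```text
(no output)
```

View pics/w11v.png

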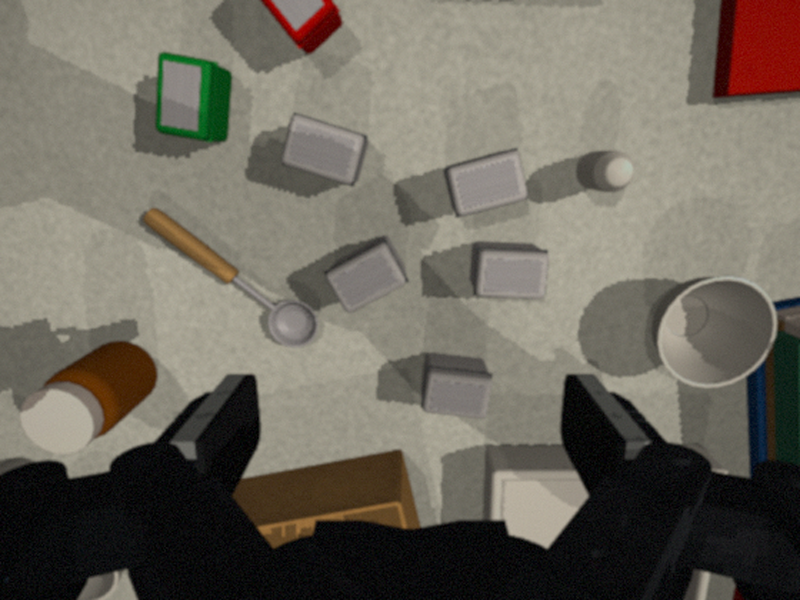

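Wrist view (800 px): grey tins at (487,183), (512,272), (458,388), (367,275) and (325,149), shaker at (612,170), and the green and red look-alikes at (193,97) and (302,20).

```bash
cat >> h.py <<'E'
def tins(tag,pts,z=.058,dbg=None):
    """pts: approx pixel (560-wide) inside each lid; flood-fill lid from there, minAreaRect -> world pose"""
    im,p=load(tag);b=cv2.bilateralFilter(im,7,25,5);out=[]
    for u,v in pts:
        m=np.zeros((im.shape[0]+2,im.shape[1]+2),np.uint8)
        cv2.floodFill(b,m,(int(u),int(v)),0,(14,)*3,(14,)*3,4|cv2.FLOODFILL_MASK_ONLY|cv2.FLOODFILL_FIXED_RANGE|(255<<8))
        m=cv2.morphologyEx(m[1:-1,1:-1],cv2.MORPH_CLOSE,np.ones((3,3)));m=cv2.morphologyEx(m,cv2.MORPH_OPEN,np.ones((7,7)))
        if not m.any(): out.append(None);continue
        c=max(cv2.findContours(m,cv2.RETR_EXTERNAL,cv2.CHAIN_APPROX_NONE)[0],key=cv2.contourArea)
        box=cv2.boxPoints(cv2.minAreaRect(c));W=np.array([onz(p,q,z)[:2] for q in box])
        e1,e2=W[1]-W[0],W[2]-W[1];L=e1 if np.linalg.norm(e1)>np.linalg.norm(e2) else e2
        yaw=np.arctan2(L[1],L[0]);yaw=(yaw+np.pi)%np.pi
        out.append((W.mean(0),yaw,np.linalg.norm(e1),np.linalg.norm(e2)))
        print((u,v),"xy",W.mean(0).round(4),"long yaw",round(yaw,3),"sides",round(np.linalg.norm(e1),3),round(np.linalg.norm(e2),3))
        if dbg: cv2.drawContours(im,[box.astype(int)],0,(0,255,0),1)
    if dbg: cv2.imwrite(dbg,im)
    return out
E
python3 - <<'E'
from h import *
k=.7
tins("w11",[(487*k,183*k),(512*k,272*k),(458*k,388*k),(367*k,275*k),(325*k,149*k)],dbg="pics/d11.png")
E
```

```text
(340.9, 128.1) xy [ 0.5509 -0.2117] long yaw 1.552 sides 0.063 0.064
(358.4, 190.39999999999998) xy [ 0.5862 -0.4351] long yaw 2.947 sides 0.06 0.094
(320.59999999999997, 271.59999999999997) xy [ 0.5439 -0.4807] long yaw 2.814 sides 0.064 0.135
(256.9, 192.5) xy [ 0.4482 -0.2788] long yaw 1.463 sides 0.066 0.067
(227.49999999999997, 104.3) xy [ 0.4119 -0.2232] long yaw 2.765 sides 0.032 0.056
```

```bash
python3 - <<'E'
from h import *
im,p=load("w11");b=cv2.bilateralFilter(im,7,25,5)
for u,v in [(340,128),(358,190),(320,271),(256,192),(227,104),(340,170),(300,200),(380,230),(200,220)]:print(u,v,b[v,u],cv2.cvtColor(b,cv2.COLOR_BGR2LAB)[v,u])
# b-channel in Lab as mask
lab=cv2.cvtColor(b,cv2.COLOR_BGR2LAB)
for t in (131,132,133):
    m=((lab[...,2]<t)&(lab[...,0]>110)).astype(np.uint8)*255;m=cv2.morphologyEx(m,cv2.MORPH_OPEN,np.ones((5,5)))
    for c in cv2.findContours(m,cv2.RETR_EXTERNAL,cv2.CHAIN_APPROX_NONE)[0]:
        r=cv2.minAreaRect(c)
        if 600<cv2.contourArea(c)<4000: print(t,np.round(r[0]),np.round(r[1],1),round(r[2],1),cv2.contourArea(c)/(r[1][0]*r[1][1]))
E
```

```text
340 128 [139 143 149] [153 130 131]
358 190 [136 140 145] [149 129 131]
320 271 [117 120 125] [130 129 130]
256 192 [117 121 125] [130 129 131]
227 104 [119 122 127] [132 129 130]
340 170 [76 80 83] [ 87 128 131]
300 200 [75 84 85] [ 91 127 133]
380 230 [148 165 168] [172 126 137]
200 220 [132 135 141] [145 130 130]
132 [319. 277.] [37. 21.] 5.7 0.9078057653190448
132 [202. 227.] [28. 29.] 90.0 0.7770935960591133
132 [358. 193.] [22. 37.] 90.0 0.9097051597051597
132 [254. 195.] [26.4 41.1] 63.4 0.8562084576001702
132 [341. 129.] [25.2 42.3] 74.7 0.8706827299175544
132 [224. 105.] [45.1 27.4] 16.2 0.8820096343559994
132 [126.  67.] [24.4 43.9] 2.5 0.9103802384122361
133 [319. 276.] [41.5 27.5] 6.7 0.8934584820793893
133 [202. 226.] [30. 29.] 90.0 0.7603448275862069
133 [358. 192.] [27. 43.] 90.0 0.8888888888888888
133 [256. 194.] [30.3 46.7] 61.7 0.8655109389717675
133 [339. 128.] [32.1 46.6] 77.9 0.8420215749712551
133 [225. 105.] [52.3 33.5] 17.1 0.8470663163480278
133 [126.  67.] [24.6 44.5] 3.2 0.9124706594123206
```

```bash
cat >> h.py <<'E'
def lids(tag,z=.058,t=132):
    im,p=load(tag);lab=cv2.cvtColor(cv2.bilateralFilter(im,7,25,5),cv2.COLOR_BGR2LAB).astype(int)
    m=((lab[...,2]<t)&(lab[...,0]>100)).astype(np.uint8)*255;m=cv2.morphologyEx(m,cv2.MORPH_OPEN,np.ones((5,5)));o=[]
    for c in cv2.findContours(m,cv2.RETR_EXTERNAL,cv2.CHAIN_APPROX_NONE)[0]:
        if not 300<cv2.contourArea(c)<6000: continue
        r=cv2.minAreaRect(c);W=np.array([onz(p,q,z)[:2] for q in cv2.boxPoints(r)]);e=[W[1]-W[0],W[2]-W[1]];n=[np.linalg.norm(x) for x in e]
        if not(1.25<max(n)/min(n)<2.1 and .045<max(n)<.08): continue
        k=np.zeros(m.shape,np.uint8);cv2.drawContours(k,[c],0,255,-1);ring=cv2.dilate(k,np.ones((9,9)))-k
        chroma=np.percentile(np.abs(lab[...,1]-128)[ring>0],75)
        L=e[int(n[1]>n[0])];yaw=np.arctan2(L[1],L[0])%np.pi
        o.append((*W.mean(0),yaw));print(tag,"px",np.round(r[0]).tolist(),"xy",W.mean(0).round(4),"long",round(yaw,3),np.round(n,3),"COLOURED" if chroma>12 else "grey")
    return o
E
python3 - <<'E'
from h import *
lids("w11")
im,p=load("w11");print("shaker",onz(p,(612*.7,170*.7),.066))
E
```

```text
w11 px [319.0, 277.0] xy [ 0.5087 -0.4599] long 2.926 [0.032 0.051] grey
w11 px [358.0, 193.0] xy [ 0.5684 -0.3465] long 3.034 [0.047 0.029] grey
w11 px [254.0, 195.0] xy [ 0.4344 -0.3351] long 0.358 [0.053 0.034] grey
w11 px [341.0, 129.0] xy [ 0.5518 -0.2632] long 0.154 [0.051 0.03 ] grey
w11 px [224.0, 105.0] xy [ 0.4132 -0.2206] long 2.762 [0.032 0.053] grey
w11 px [126.0, 67.0] xy [ 0.3058 -0.166 ] long 1.289 [0.049 0.028] COLOURED
shaker [ 0.65489662 -0.2625346   0.066     ]
```

```bash
cat >> h.py <<'E'
C=O+.001*EX+.137*EY
def slot(a,b): return C+a*EX+b*EY
E
python3 - <<'E'
from h import *
go(.5518,-.2632,.020,.154)
for s in [(0,.052),(0,-.052),(.075,.052),(-.075,-.052),(-.075,.052),(.075,-.052)]:print(s,slot(*s).round(4))
E
```

```text
pos [ 0.4806 -0.2999  0.3596] rot [ 3.142 -0.     1.466] -> mm [ 43.8  67.  339.6] deg [-1.000e-02 -1.000e-02  7.518e+01] f [ 0.4 -1.2 -1.1] w 0.0853 t 27.3
(0, 0.052) [0.6163 0.1875 0.    ]
(0, -0.052) [0.603  0.0844 0.    ]
(0.075, 0.052) [0.6907 0.178  0.    ]
(-0.075, -0.052) [0.5287 0.094  0.    ]
(-0.075, 0.052) [0.5419 0.1971 0.    ]
(0.075, -0.052) [0.6774 0.0748 0.    ]
```

Request:
send_rows(
  increments=[
    [[44,67,0],[0,0,75],0.45],
    [[44,67,20],[0,0,75],0.45],
    [[44,67,60],[0,0,75],0.45],
    [[44,67,100],[0,0,75],0.45],
    [[44,67,140],[0,0,75],0.45],
    [[44,67,180],[0,0,75],0.45],
    [[44,67,200],[0,0,75],0.45],
    [[44,67,200],[0,0,75],0.45],
    [[44,67,200],[0,0,75],0.45],
    [[44,67,200],[0,0,75],0.45],
  ],
)

```text
clock: 28.3
position: [0.5521, -0.2631, 0.1593]
tool_rot: [-3.142, 0.001, 0.156]
force: [-0.1, 0.5, -0.5]
grip_width: 0.062
finger_force: 0.0
```

```bash
python3 - <<'E'
from h import *
snap("wrist","w12");lids("w12");go(.5518,-.2632,.020,.154)
E
```

```text
w12 px [285.0, 207.0] xy [ 0.5517 -0.2626] long 0.139 [0.05 0.03] grey
w12 px [406.0, 202.0] xy [ 0.5684 -0.3463] long 3.003 [0.052 0.032] grey
pos [ 0.5522 -0.2631  0.1595] rot [-3.142  0.     0.16 ] -> mm [ -0.3   0.  139.5] deg [-0.    0.03  0.34] f [-0.8 -0.5 -0.2] w 0.062 t 28.4
```

Request:
send_rows(
  increments=[
    [[0,0,50],[0,0,0],0.45],
    [[0,0,95],[0,0,0],0.45],
    [[0,0,125],[0,0,0],0.45],
    [[0,0,139],[0,0,0],0.45],
    [[0,0,139],[0,0,0],-1],
    [[0,0,139],[0,0,0],-1],
    [[0,0,139],[0,0,0],-1],
    [[0,0,139],[0,0,0],-1],
    [[0,0,139],[0,0,0],-1],
  ],
  newtons=50,
)

```text
clock: 29.25
position: [0.5528, -0.263, 0.0214]
tool_rot: [3.141, -0.001, 0.157]
force: [-0.6, -0.5, -1.6]
grip_width: 0.0433
finger_force: 51.7
```

Request:
send_rows(
  increments=[
    [[0,0,-40],[0,0,0],-1],
    [[0,0,-90],[0,0,0],-1],
    [[0,0,-140],[0,0,0],-1],
    [[0,0,-180],[0,0,0],-1],
    [[0,0,-185],[0,0,0],-1],
  ],
)

```text
clock: 29.75
position: [0.5536, -0.2642, 0.2105]
tool_rot: [3.139, -0.005, 0.156]
force: [-0.6, -1.3, -1.1]
grip_width: 0.0434
finger_force: 52.0
```

```bash
python3 - <<'E'
from h import *
s=slot(0,.052);go(s[0],s[1],.205,1.443)
E
```

```text
pos [ 0.5536 -0.2642  0.2105] rot [ 3.139 -0.005  0.156] -> mm [ 132.3 -436.4    4.8] deg [  0.34  -0.15 -73.72] f [-0.6 -1.3 -1.1] w 0.0434 t 29.8
```

Request:
send_rows(
  increments=[
    [[132,-436,0],[0,0,-73.7],-1],
    [[132,-436,0],[0,0,-73.7],-1],
    [[132,-436,0],[0,0,-73.7],-1],
    [[132,-436,0],[0,0,-73.7],-1],
    [[132,-436,0],[0,0,-73.7],-1],
    [[132,-436,0],[0,0,-73.7],-1],
    [[132,-436,0],[0,0,-73.7],-1],
    [[132,-436,0],[0,0,-73.7],-1],
    [[132,-436,0],[0,0,-73.7],-1],
    [[132,-436,0],[0,0,-73.7],-1],
  ],
)

```text
clock: 30.75
position: [0.6143, 0.1957, 0.2044]
tool_rot: [-3.14, -0.002, 1.454]
force: [-1.1, -0.9, -1.3]
grip_width: 0.0436
finger_force: 52.0
```

```bash
python3 - <<'E'
from h import *
s=slot(0,.052);go(s[0],s[1],.205,1.443)
E
```

```text
pos [0.6143 0.1957 0.2044] rot [-3.140e+00 -2.000e-03  1.454e+00] -> mm [-7.9  3.  -0.6] deg [-0.08 -0.13  0.63] f [-1.1 -0.9 -1.3] w 0.0436 t 30.8
```

Request:
send_rows(
  increments=[
    [[0,0,0],[0,0,0],-1],
    [[0,0,0],[0,0,0],-1],
    [[0,0,0],[0,0,0],-1],
  ],
)

```text
clock: 31.05
position: [0.6149, 0.1865, 0.2057]
tool_rot: [3.142, 0.0, 1.44]
force: [-0.4, -0.3, -0.9]
grip_width: 0.0438
finger_force: 52.0
```

```bash
python3 - <<'E'
from h import *
im,p=snap("wrist","w13");s=slot(0,.052);go(s[0],s[1],.117,1.443)
# project caddy expectation: handle top ends & rim corners
zc=.0893
for n,(a,b,z) in dict(h1=(-.065,0,.075),h2=(.065,0,.075),r1=(-.125,.1,.025),r2=(.125,.1,.025),r3=(-.125,-.1,.025),r4=(.125,-.1,.025)).items():
    u=proj(p,slot(a,b)+np.array([0,0,zc+z]))[0];print(n,u.round());cv2.circle(im,tuple(u.astype(int)),3,(0,255,255),-1)
cv2.imwrite("pics/w13v.png",im)
E
```

```text
pos [0.6149 0.1867 0.2057] rot [3.142 0.    1.44 ] -> mm [ 1.   1.3 88.7] deg [ 0.    0.01 -0.14] f [-0.4  0.7  0.3] w 0.0436 t 31.1
h1 [178. 317.]
h2 [399. 317.]
r1 [ 96. 138.]
r2 [481. 137.]
r3 [132. 392.]
r4 [445. 391.]
```

View pics/w13v.png

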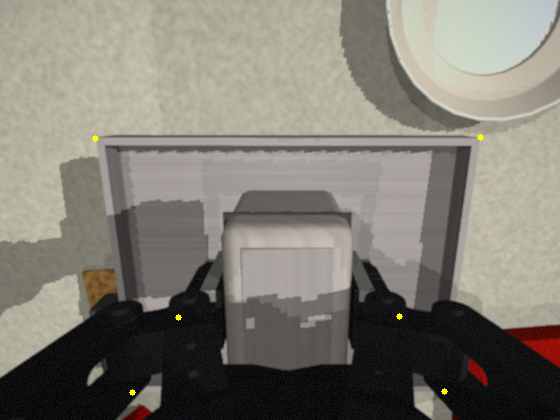

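The predicted rim corners match the seen ones at (99,136) and (478,137), so the caddy pose is right. Placing the tin now.

Request:
send_rows(
  increments=[
    [[1,1,40],[0,0,0],-1],
    [[1,1,70],[0,0,0],-1],
    [[1,1,82],[0,0,0],-1],
    [[1,1,88],[0,0,0],-1],
    [[1,1,90],[0,0,0],-1],
    [[1,1,90],[0,0,0],-1],
  ],
)

```text
clock: 31.7
position: [0.6166, 0.1889, 0.1166]
tool_rot: [3.14, -0.001, 1.442]
force: [-0.2, 1.0, -1.2]
grip_width: 0.0434
finger_force: 52.0
```

Request:
send_rows(
  increments=[
    [[0,0,0],[0,0,0],0.25],
    [[0,0,0],[0,0,0],0.25],
    [[0,0,0],[0,0,0],0.25],
    [[0,0,-30],[0,0,0],0.25],
    [[0,0,-80],[0,0,0],0.25],
    [[0,0,-130],[0,0,0],0.25],
    [[0,0,-150],[0,0,0],0.25],
    [[0,0,-150],[0,0,0],0.25],
  ],
)

```text
clock: 32.5
position: [0.6172, 0.1892, 0.2691]
tool_rot: [3.137, -0.003, 1.443]
force: [-0.0, 0.3, -0.2]
grip_width: 0.0534
finger_force: 0.0
```

```bash
python3 - <<'E'
from h import *
snap("top","t3");lids("t3")
go(.568,-.346,.17,-.12)
E
```

```text
pos [0.6164 0.1892 0.2669] rot [ 3.140e+00 -1.000e-03  1.443e+00] -> mm [-537.2   20.1   96.1] deg [ 2.000e-02 -1.500e-01  8.955e+01] f [-0.6  0.5 -0.5] w 0.0532 t 32.5
```

Request:
send_rows(
  increments=[
    [[-537,20,0],[0,0,89.5],0.45],
    [[-537,20,0],[0,0,89.5],0.45],
    [[-537,20,0],[0,0,89.5],0.45],
    [[-537,20,0],[0,0,89.5],0.45],
    [[-537,20,0],[0,0,89.5],0.45],
    [[-537,20,0],[0,0,89.5],0.45],
    [[-537,20,0],[0,0,89.5],0.45],
    [[-537,20,0],[0,0,89.5],0.45],
    [[-537,20,0],[0,0,89.5],0.45],
    [[-537,20,0],[0,0,89.5],0.45],
  ],
)

```text
clock: 33.55
position: [0.5699, -0.3104, 0.2642]
tool_rot: [-3.141, 0.001, -0.063]
force: [1.0, 1.1, 0.6]
grip_width: 0.0617
finger_force: 0.0
```

```bash
python3 - <<'E'
from h import *
go(.568,-.3463,.16,-.12)
E
```

```text
pos [ 0.5699 -0.3104  0.2642] rot [-3.141e+00  1.000e-03 -6.300e-02] -> mm [  0.5  36.  104.2] deg [-0.03  0.09  3.26] f [1.  1.1 0.6] w 0.0617 t 33.5
```

Request:
send_rows(
  increments=[
    [[0,30,50],[0,0,2],0.45],
    [[0,30,95],[0,0,2],0.45],
    [[0,30,104],[0,0,2],0.45],
    [[0,30,104],[0,0,2],0.45],
    [[0,30,104],[0,0,2],0.45],
  ],
)

```text
clock: 34.05
position: [0.5696, -0.3386, 0.1633]
tool_rot: [3.141, -0.001, -0.091]
force: [0.4, -0.1, 0.4]
grip_width: 0.0619
finger_force: 0.0
```

```bash
python3 - <<'E'
from h import *
snap("wrist","w14");lids("w14");go(.5684,-.3463,.020,-.12)
E
```

```text
w14 px [453.0, 268.0] xy [ 0.5093 -0.4601] long 2.897 [0.053 0.031] grey
w14 px [297.0, 206.0] xy [ 0.569  -0.3463] long 3.001 [0.05 0.03] grey
pos [ 0.5699 -0.3386  0.1638] rot [ 3.141e+00 -2.000e-03 -9.100e-02] -> mm [ -1.1   7.6 143.8] deg [ 0.05 -0.12  1.66] f [-0.   0.4  0.5] w 0.0618 t 34.1
```

Request:
send_rows(
  increments=[
    [[-1,7.6,30],[0,0,2],0.45],
    [[-1,7.6,75],[0,0,2],0.45],
    [[-1,7.6,115],[0,0,2],0.45],
    [[-1,7.6,138],[0,0,2],0.45],
    [[-1,7.6,143],[0,0,2],0.45],
    [[-1,7.6,143],[0,0,2],-1],
    [[-1,7.6,143],[0,0,2],-1],
    [[-1,7.6,143],[0,0,2],-1],
    [[-1,7.6,143],[0,0,2],-1],
    [[-1,7.6,143],[0,0,2],-1],
  ],
)

```text
clock: 35.1
position: [0.5683, -0.3467, 0.0207]
tool_rot: [3.141, -0.003, -0.127]
force: [-0.3, 2.2, 10.1]
grip_width: 0.0436
finger_force: 52.2
```

Request:
send_rows(
  increments=[
    [[0,0,-40],[0,0,0],-1],
    [[0,0,-90],[0,0,0],-1],
    [[0,0,-140],[0,0,0],-1],
    [[0,0,-180],[0,0,0],-1],
    [[0,0,-185],[0,0,0],-1],
    [[0,0,-185],[0,0,0],-1],
  ],
)

```text
clock: 35.7
position: [0.5677, -0.3464, 0.2054]
tool_rot: [3.141, -0.003, -0.127]
force: [-1.1, 0.4, -0.9]
grip_width: 0.0434
finger_force: 51.1
```

```bash
python3 - <<'E'
from h import *
s=slot(0,-.052);go(s[0],s[1],.205,1.443)
E
```

```text
pos [ 0.5677 -0.3464  0.2054] rot [ 3.141e+00 -3.000e-03 -1.270e-01] -> mm [-1.940e+01 -4.318e+02  2.000e-01] deg [  0.14  -0.11 -89.95] f [-1.1  0.4 -0.9] w 0.0434 t 35.7
```

Request:
send_rows(
  increments=[
    [[-19,-432,0],[0,0,-90],-1],
    [[-19,-432,0],[0,0,-90],-1],
    [[-19,-432,0],[0,0,-90],-1],
    [[-19,-432,0],[0,0,-90],-1],
    [[-19,-432,0],[0,0,-90],-1],
    [[-19,-432,0],[0,0,-90],-1],
    [[-19,-432,0],[0,0,-90],-1],
    [[-19,-432,0],[0,0,-90],-1],
    [[-19,-432,0],[0,0,-90],-1],
    [[-19,-432,0],[0,0,-90],-1],
  ],
)

```text
clock: 36.7
position: [0.6025, 0.0908, 0.2019]
tool_rot: [-3.139, -0.001, 1.386]
force: [0.1, -0.6, -1.0]
grip_width: 0.0438
finger_force: 51.3
```

Request:
send_rows(
  increments=[
    [[0,0,0],[0,0,0],-1],
    [[0,0,0],[0,0,0],-1],
    [[0,0,0],[0,0,0],-1],
  ],
)

```text
clock: 37.0
position: [0.6029, 0.0836, 0.2033]
tool_rot: [-3.141, 0.001, 1.368]
force: [-0.7, -0.9, -0.9]
grip_width: 0.0438
finger_force: 51.3
```

```bash
python3 - <<'E'
from h import *
s=slot(0,-.052);go(s[0],s[1],.115,1.443)
E
```

```text
pos [0.6029 0.0836 0.2033] rot [-3.141e+00  1.000e-03  1.368e+00] -> mm [ 0.8 -0.  88.3] deg [-0.03  0.03 -4.32] f [-0.7 -0.9 -0.9] w 0.0438 t 37.0
```

Request:
send_rows(
  increments=[
    [[0,0,20],[0,0,-4.3],-1],
    [[0,0,40],[0,0,-4.3],-1],
    [[0,0,70],[0,0,-4.3],-1],
    [[0,0,83],[0,0,-4.3],-1],
    [[0,0,88],[0,0,-4.3],-1],
    [[0,0,90],[0,0,-4.3],-1],
    [[0,0,90],[0,0,-4.3],-1],
  ],
)

```text
clock: 37.7
position: [0.6036, 0.0845, 0.1143]
tool_rot: [3.141, -0.0, 1.447]
force: [-0.2, -0.8, -0.4]
grip_width: 0.0432
finger_force: 51.3
```

Request:
send_rows(
  increments=[
    [[0,0,0],[0,0,0],0.25],
    [[0,0,0],[0,0,0],0.25],
    [[0,0,0],[0,0,0],0.25],
    [[0,0,-30],[0,0,0],0.25],
    [[0,0,-80],[0,0,0],0.25],
    [[0,0,-130],[0,0,0],0.25],
    [[0,0,-150],[0,0,0],0.25],
    [[0,0,-150],[0,0,0],0.25],
  ],
)

```text
clock: 38.5
position: [0.6043, 0.0846, 0.2669]
tool_rot: [3.137, -0.002, 1.448]
force: [0.9, -0.6, -0.9]
grip_width: 0.0533
finger_force: 0.0
```

```bash
python3 - <<'E'
from h import *
go(.509,-.46,.17,-.23)
E
```

```text
pos [0.6043 0.0846 0.2669] rot [ 3.137e+00 -2.000e-03  1.448e+00] -> mm [-552.4  -28.3   95.6] deg [ 9.000e-02 -3.100e-01  9.614e+01] f [ 0.9 -0.6 -0.9] w 0.0533 t 38.5
```

Request:
send_rows(
  increments=[
    [[-552,-28,0],[0,0,96],0.45],
    [[-552,-28,0],[0,0,96],0.45],
    [[-552,-28,0],[0,0,96],0.45],
    [[-552,-28,0],[0,0,96],0.45],
    [[-552,-28,0],[0,0,96],0.45],
    [[-552,-28,0],[0,0,96],0.45],
    [[-552,-28,0],[0,0,96],0.45],
    [[-552,-28,0],[0,0,96],0.45],
    [[-552,-28,0],[0,0,96],0.45],
    [[-552,-28,0],[0,0,96],0.45],
  ],
)

```text
clock: 39.5
position: [0.5161, -0.4095, 0.2627]
tool_rot: [-3.141, 0.001, -0.058]
force: [0.9, -0.1, 0.7]
grip_width: 0.0622
finger_force: 0.0
```

Request:
send_rows(
  increments=[
    [[0,0,50],[0,0,0],0.45],
    [[0,0,90],[0,0,0],0.45],
    [[0,0,105],[0,0,0],0.45],
    [[0,0,105],[0,0,0],0.45],
    [[0,0,105],[0,0,0],0.45],
  ],
)

```text
clock: 40.0
position: [0.5172, -0.4082, 0.1601]
tool_rot: [3.14, -0.001, -0.052]
force: [0.6, -0.4, 0.4]
grip_width: 0.0621
finger_force: 0.0
```

```bash
python3 - <<'E'
from h import *
snap("wrist","w15");lids("w15");go(.5093,-.4601,.020,-.24)
E
```

```text
w15 px [360.0, 214.0] xy [ 0.5093 -0.4606] long 2.921 [0.05 0.03] grey
pos [ 0.5174 -0.4083  0.1606] rot [ 3.14e+00 -2.00e-03 -5.20e-02] -> mm [ -5.7  51.9 140.6] deg [ 0.07 -0.11 10.79] f [ 0.1 -0.7 -0.3] w 0.0621 t 40.0
```

Request:
send_rows(
  increments=[
    [[-5.7,52,0],[0,0,10],0.45],
    [[-5.7,52,20],[0,0,10],0.45],
    [[-5.7,52,65],[0,0,10],0.45],
    [[-5.7,52,110],[0,0,10],0.45],
    [[-5.7,52,134],[0,0,10],0.45],
    [[-5.7,52,140],[0,0,10],0.45],
    [[-5.7,52,140],[0,0,10],0.45],
  ],
)

```text
clock: 40.75
position: [0.5088, -0.46, 0.0198]
tool_rot: [3.141, -0.001, -0.226]
force: [-0.2, 0.3, -0.8]
grip_width: 0.0618
finger_force: 0.0
```

Request:
send_rows(
  increments=[
    [[0,0,0],[0,0,0],-1],
    [[0,0,0],[0,0,0],-1],
    [[0,0,0],[0,0,0],-1],
    [[0,0,0],[0,0,0],-1],
    [[0,0,0],[0,0,0],-1],
    [[0,0,-40],[0,0,0],-1],
    [[0,0,-90],[0,0,0],-1],
    [[0,0,-140],[0,0,0],-1],
    [[0,0,-185],[0,0,0],-1],
    [[0,0,-185],[0,0,0],-1],
  ],
)

```text
clock: 41.75
position: [0.5093, -0.4617, 0.2115]
tool_rot: [3.137, -0.008, -0.227]
force: [-0.9, -0.6, -1.4]
grip_width: 0.0437
finger_force: 51.4
```

```bash
python3 - <<'E'
from h import *
s=slot(.075,.052);go(s[0],s[1],.205,1.443)
E
```

```text
pos [ 0.5093 -0.4617  0.2115] rot [ 3.137 -0.008 -0.227] -> mm [  32.8 -664.1    3.7] deg [  0.59  -0.13 -95.68] f [-0.9 -0.6 -1.4] w 0.0437 t 41.8
```

Request:
send_rows(
  increments=[
    [[33,-664,0],[0,0,-95.7],-1],
    [[33,-664,0],[0,0,-95.7],-1],
    [[33,-664,0],[0,0,-95.7],-1],
    [[33,-664,0],[0,0,-95.7],-1],
    [[33,-664,0],[0,0,-95.7],-1],
    [[33,-664,0],[0,0,-95.7],-1],
    [[33,-664,0],[0,0,-95.7],-1],
    [[33,-664,0],[0,0,-95.7],-1],
    [[33,-664,0],[0,0,-95.7],-1],
    [[33,-664,0],[0,0,-95.7],-1],
  ],
)

```text
clock: 42.75
position: [0.6452, 0.0236, 0.205]
tool_rot: [3.14, -0.001, 1.279]
force: [1.0, -1.0, -1.1]
grip_width: 0.0435
finger_force: 51.5
```

Request:
send_rows(
  increments=[
    [[0,0,0],[0,0,0],-1],
    [[0,0,0],[0,0,0],-1],
  ],
)

```text
clock: 42.95
position: [0.645, 0.0226, 0.2044]
tool_rot: [3.141, -0.001, 1.275]
force: [-0.4, -1.3, -0.6]
grip_width: 0.0433
finger_force: 51.5
```

```bash
python3 - <<'E'
from h import *
s=slot(.075,.052);go(s[0],s[1],.205,1.443)
E
```

```text
pos [0.645  0.0226 0.2044] rot [ 3.141e+00 -1.000e-03  1.275e+00] -> mm [161.9  -1.5  -0.5] deg [ 0.06 -0.03 -9.62] f [-0.4 -1.3 -0.6] w 0.0433 t 43.0
```

Request:
send_rows(
  increments=[
    [[162,-1.5,0],[0,0,-9.6],-1],
    [[162,-1.5,0],[0,0,-9.6],-1],
    [[162,-1.5,0],[0,0,-9.6],-1],
    [[162,-1.5,0],[0,0,-9.6],-1],
    [[162,-1.5,0],[0,0,-9.6],-1],
    [[162,-1.5,0],[0,0,-9.6],-1],
    [[162,-1.5,0],[0,0,-9.6],-1],
  ],
)

```text
clock: 43.65
position: [0.6909, 0.1745, 0.2042]
tool_rot: [3.141, 0.001, 1.438]
force: [0.0, -0.3, -0.3]
grip_width: 0.0433
finger_force: 51.5
```

```bash
python3 - <<'E'
from h import *
s=slot(.075,.052);go(s[0],s[1],.112,1.443)
E
```

```text
pos [0.6909 0.1745 0.2042] rot [3.141e+00 1.000e-03 1.438e+00] -> mm [ 3.4 -0.7 92.2] deg [ 0.03  0.03 -0.29] f [ 0.  -0.3 -0.3] w 0.0433 t 43.6
```

Request:
send_rows(
  increments=[
    [[3,-0.7,30],[0,0,0],-1],
    [[3,-0.7,65],[0,0,0],-1],
    [[3,-0.7,84],[0,0,0],-1],
    [[3,-0.7,91],[0,0,0],-1],
    [[3,-0.7,93],[0,0,0],-1],
    [[3,-0.7,93],[0,0,0],-1],
  ],
)

```text
clock: 44.25
position: [0.691, 0.1794, 0.1117]
tool_rot: [3.14, -0.0, 1.44]
force: [0.3, -0.8, -0.6]
grip_width: 0.0431
finger_force: 51.6
```

Request:
send_rows(
  increments=[
    [[0,0,0],[0,0,0],0.25],
    [[0,0,0],[0,0,0],0.25],
    [[0,0,0],[0,0,0],0.25],
    [[0,0,-30],[0,0,0],0.25],
    [[0,0,-80],[0,0,0],0.25],
    [[0,0,-130],[0,0,0],0.25],
    [[0,0,-150],[0,0,0],0.25],
    [[0,0,-150],[0,0,0],0.25],
  ],
)

```text
clock: 45.05
position: [0.6917, 0.1799, 0.2646]
tool_rot: [3.137, -0.002, 1.441]
force: [0.2, -0.8, -0.8]
grip_width: 0.0535
finger_force: 0.0
```

```bash
python3 - <<'E'
from h import *
go(.434,-.335,.17,.358)
E
```

```text
pos [0.6917 0.1799 0.2646] rot [ 3.137e+00 -2.000e-03  1.441e+00] -> mm [-544.1 -189.4   92.5] deg [ 0.18 -0.26 62.05] f [ 0.2 -0.8 -0.8] w 0.0535 t 45.0
```

Request:
send_rows(
  increments=[
    [[-544,-189,0],[0,0,62],0.45],
    [[-544,-189,0],[0,0,62],0.45],
    [[-544,-189,0],[0,0,62],0.45],
    [[-544,-189,0],[0,0,62],0.45],
    [[-544,-189,0],[0,0,62],0.45],
    [[-544,-189,0],[0,0,62],0.45],
    [[-544,-189,0],[0,0,62],0.45],
    [[-544,-189,0],[0,0,62],0.45],
    [[-544,-189,0],[0,0,62],0.45],
    [[-544,-189,0],[0,0,62],0.45],
  ],
)

```text
clock: 46.05
position: [0.4654, -0.2683, 0.2602]
tool_rot: [-3.141, 0.0, 0.359]
force: [-0.6, -0.5, -0.6]
grip_width: 0.0619
finger_force: 0.0
```

Request:
send_rows(
  increments=[
    [[0,0,0],[0,0,0],0.45],
  ],
)

```text
clock: 46.15
position: [0.4625, -0.2729, 0.2611]
tool_rot: [3.14, 0.001, 0.35]
force: [0.1, 0.9, 0.1]
grip_width: 0.0618
finger_force: 0.0
```

```bash
python3 - <<'E'
from h import *
go(.434,-.335,.16,.358)
E
```

```text
pos [ 0.4625 -0.2729  0.2611] rot [3.14e+00 1.00e-03 3.50e-01] -> mm [-48.1  48.4 101.2] deg [ 0.09  0.03 -0.46] f [0.1 0.9 0.1] w 0.0618 t 46.1
```

Request:
send_rows(
  increments=[
    [[-48,48,20],[0,0,0],0.45],
    [[-48,48,70],[0,0,0],0.45],
    [[-48,48,100],[0,0,0],0.45],
    [[-48,48,101],[0,0,0],0.45],
    [[-48,48,101],[0,0,0],0.45],
    [[-48,48,101],[0,0,0],0.45],
  ],
)

```text
clock: 46.75
position: [0.4394, -0.3291, 0.1613]
tool_rot: [3.14, -0.001, 0.36]
force: [0.5, -1.3, 0.1]
grip_width: 0.0617
finger_force: 0.0
```

```bash
python3 - <<'E'
from h import *
snap("wrist","w16");lids("w16");go(.4344,-.335,.020,.358)
E
```

```text
w16 px [26.0, 292.0] xy [ 0.3057 -0.1658] long 1.291 [0.029 0.048] COLOURED
w16 px [292.0, 213.0] xy [ 0.436 -0.335] long 0.38 [0.031 0.05 ] grey
w16 px [129.0, 187.0] xy [ 0.4138 -0.22  ] long 2.731 [0.052 0.031] grey
pos [ 0.4395 -0.329   0.1613] rot [ 3.14e+00 -1.00e-03  3.60e-01] -> mm [ -7.1   3.6 141.3] deg [ 0.1  -0.09  0.1 ] f [-0.2 -0.6  0.2] w 0.0618 t 46.8
```

Request:
send_rows(
  increments=[
    [[-6,4,40],[0,0,-0.5],0.45],
    [[-6,4,85],[0,0,-0.5],0.45],
    [[-6,4,120],[0,0,-0.5],0.45],
    [[-6,4,137],[0,0,-0.5],0.45],
    [[-6,4,141],[0,0,-0.5],0.45],
    [[-6,4,141],[0,0,-0.5],0.45],
  ],
)

```text
clock: 47.4
position: [0.435, -0.3352, 0.0198]
tool_rot: [3.14, -0.001, 0.368]
force: [-0.1, 0.5, 1.5]
grip_width: 0.0618
finger_force: 0.0
```

Request:
send_rows(
  increments=[
    [[0,0,0],[0,0,0],-1],
    [[0,0,0],[0,0,0],-1],
    [[0,0,0],[0,0,0],-1],
    [[0,0,0],[0,0,0],-1],
    [[0,0,0],[0,0,0],-1],
    [[0,0,-40],[0,0,0],-1],
    [[0,0,-90],[0,0,0],-1],
    [[0,0,-140],[0,0,0],-1],
    [[0,0,-185],[0,0,0],-1],
    [[0,0,-185],[0,0,0],-1],
  ],
)

```text
clock: 48.4
position: [0.4357, -0.3364, 0.2096]
tool_rot: [3.136, -0.005, 0.367]
force: [0.4, -0.2, -1.9]
grip_width: 0.0436
finger_force: 51.6
```

```bash
python3 - <<'E'
from h import *
s=slot(-.075,-.052);go(s[0],s[1],.205,1.443)
E
```

```text
pos [ 0.4357 -0.3364  0.2096] rot [ 3.136 -0.005  0.367] -> mm [ 241.2 -368.3    3.6] deg [  0.48  -0.09 -61.64] f [ 0.4 -0.2 -1.9] w 0.0436 t 48.4
```

Request:
send_rows(
  increments=[
    [[241,-368,0],[0,0,-61.6],-1],
    [[241,-368,0],[0,0,-61.6],-1],
    [[241,-368,0],[0,0,-61.6],-1],
    [[241,-368,0],[0,0,-61.6],-1],
    [[241,-368,0],[0,0,-61.6],-1],
    [[241,-368,0],[0,0,-61.6],-1],
    [[241,-368,0],[0,0,-61.6],-1],
    [[241,-368,0],[0,0,-61.6],-1],
    [[241,-368,0],[0,0,-61.6],-1],
    [[241,-368,0],[0,0,-61.6],-1],
  ],
)

```text
clock: 49.4
position: [0.5274, 0.101, 0.2036]
tool_rot: [3.141, -0.002, 1.45]
force: [0.4, -1.2, -0.9]
grip_width: 0.0435
finger_force: 51.4
```

Request:
send_rows(
  increments=[
    [[0,0,0],[0,0,0],-1],
    [[0,0,0],[0,0,0],-1],
    [[0,0,0],[0,0,0],-1],
  ],
)

```text
clock: 49.7
position: [0.5269, 0.0941, 0.2039]
tool_rot: [3.141, -0.0, 1.441]
force: [-0.7, 0.4, -1.0]
grip_width: 0.0436
finger_force: 51.5
```

```bash
python3 - <<'E'
from h import *
s=slot(-.075,-.052);go(s[0],s[1],.1095,1.443)
E
```

```text
pos [0.5269 0.0941 0.2039] rot [ 3.141 -0.     1.441] -> mm [ 0.1  1.7 94.4] deg [ 0.02 -0.01 -0.12] f [-0.7  0.4 -1. ] w 0.0436 t 49.7
```

Request:
send_rows(
  increments=[
    [[0,1.5,35],[0,0,0],-1],
    [[0,1.5,70],[0,0,0],-1],
    [[0,1.5,86],[0,0,0],-1],
    [[0,1.5,93],[0,0,0],-1],
    [[0,1.5,94.5],[0,0,0],-1],
    [[0,1.5,94.5],[0,0,0],-1],
  ],
)

```text
clock: 50.3
position: [0.5289, 0.0947, 0.1098]
tool_rot: [3.141, -0.0, 1.442]
force: [-0.7, -0.4, -1.4]
grip_width: 0.0438
finger_force: 51.7
```

Request:
send_rows(
  increments=[
    [[0,0,0],[0,0,0],0.25],
    [[0,0,0],[0,0,0],0.25],
    [[0,0,0],[0,0,0],0.25],
    [[0,0,-30],[0,0,0],0.25],
    [[0,0,-80],[0,0,0],0.25],
    [[0,0,-130],[0,0,0],0.25],
    [[0,0,-150],[0,0,0],0.25],
    [[0,0,-150],[0,0,0],0.25],
  ],
)

```text
clock: 51.1
position: [0.5296, 0.0953, 0.262]
tool_rot: [3.138, -0.003, 1.443]
force: [-0.3, 0.1, -0.5]
grip_width: 0.0535
finger_force: 0.0
```

```bash
python3 - <<'E'
from h import *
go(.4138,-.22,.16,2.745)
go(.4138,-.22,.16,2.745-np.pi)
E
```

```text
pos [0.5296 0.0953 0.262 ] rot [ 3.138e+00 -3.000e-03  1.443e+00] -> mm [-327.7  -75.1  100.9] deg [ 3.00e-01  2.00e-02 -7.46e+01] f [-0.3  0.1 -0.5] w 0.0535 t 51.1
pos [0.5296 0.0953 0.262 ] rot [ 3.138e+00 -3.000e-03  1.443e+00] -> mm [-327.7  -75.1  100.9] deg [ 2.000e-02 -3.200e-01  1.054e+02] f [-0.3  0.1 -0.5] w 0.0535 t 51.1
```

Request:
send_rows(
  increments=[
    [[-328,-75,0],[0,0,-74.6],0.45],
    [[-328,-75,0],[0,0,-74.6],0.45],
    [[-328,-75,0],[0,0,-74.6],0.45],
    [[-328,-75,0],[0,0,-74.6],0.45],
    [[-328,-75,0],[0,0,-74.6],0.45],
    [[-328,-75,20],[0,0,-74.6],0.45],
    [[-328,-75,60],[0,0,-74.6],0.45],
    [[-328,-75,100],[0,0,-74.6],0.45],
    [[-328,-75,100],[0,0,-74.6],0.45],
    [[-328,-75,100],[0,0,-74.6],0.45],
  ],
)

```text
clock: 52.1
position: [0.4095, -0.2213, 0.1559]
tool_rot: [-3.141, -0.005, 2.748]
force: [0.3, 0.5, 1.0]
grip_width: 0.0619
finger_force: 0.0
```

Request:
send_rows(
  increments=[
    [[0,0,0],[0,0,0],0.45],
    [[0,0,0],[0,0,0],0.45],
  ],
)

```text
clock: 52.3
position: [0.4122, -0.2206, 0.1591]
tool_rot: [3.142, -0.0, 2.742]
force: [-0.5, 0.3, -0.9]
grip_width: 0.062
finger_force: 0.0
```

```bash
python3 - <<'E'
from h import *
snap("wrist","w17");lids("w17");go(.4138,-.22,.020,2.745)
E
```

```text
w17 px [289.0, 207.0] xy [ 0.4134 -0.2198] long 2.76 [0.029 0.049] grey
w17 px [79.0, 171.0] xy [ 0.3338 -0.3442] long 2.648 [0.038 0.069] grey
w17 px [452.0, 131.0] xy [ 0.4067 -0.0986] long 2.139 [0.049 0.028] COLOURED
w17 px [302.0, 23.0] xy [ 0.3066 -0.1662] long 1.224 [0.049 0.029] COLOURED
pos [ 0.4124 -0.2205  0.1593] rot [3.141 0.    2.743] -> mm [ -1.    1.  139.3] deg [ 0.01  0.02 -0.12] f [ 0.6  0.3 -0.7] w 0.0621 t 52.4
```

Request:
send_rows(
  increments=[
    [[-1,1,40],[0,0,-0.6],0.45],
    [[-1,1,85],[0,0,-0.6],0.45],
    [[-1,1,120],[0,0,-0.6],0.45],
    [[-1,1,136],[0,0,-0.6],0.45],
    [[-1,1,139],[0,0,-0.6],0.45],
    [[-1,1,139],[0,0,-0.6],0.45],
  ],
)

```text
clock: 52.95
position: [0.4137, -0.2201, 0.0204]
tool_rot: [-3.141, 0.0, 2.755]
force: [-0.0, -0.2, -0.0]
grip_width: 0.0622
finger_force: 0.0
```

Request:
send_rows(
  increments=[
    [[0,0,0],[0,0,0],-1],
    [[0,0,0],[0,0,0],-1],
    [[0,0,0],[0,0,0],-1],
    [[0,0,0],[0,0,0],-1],
    [[0,0,0],[0,0,0],-1],
    [[0,0,-40],[0,0,0],-1],
    [[0,0,-90],[0,0,0],-1],
    [[0,0,-140],[0,0,0],-1],
    [[0,0,-185],[0,0,0],-1],
    [[0,0,-185],[0,0,0],-1],
  ],
)

```text
clock: 53.95
position: [0.4156, -0.221, 0.2108]
tool_rot: [3.14, 0.009, 2.755]
force: [2.4, 0.3, -1.6]
grip_width: 0.0433
finger_force: 51.5
```

```bash
python3 - <<'E'
from h import *
s=slot(-.075,.052);go(s[0],s[1],.205,1.443)
E
```

```text
pos [ 0.4156 -0.221   0.2108] rot [3.14  0.009 2.755] -> mm [ 40.7 434.9   6.2] deg [ 0.43  0.37 75.17] f [ 2.4  0.3 -1.6] w 0.0433 t 54.0
```

Request:
send_rows(
  increments=[
    [[41,435,0],[0,0,75.2],-1],
    [[41,435,0],[0,0,75.2],-1],
    [[41,435,0],[0,0,75.2],-1],
    [[41,435,0],[0,0,75.2],-1],
    [[41,435,0],[0,0,75.2],-1],
    [[41,435,0],[0,0,75.2],-1],
    [[41,435,0],[0,0,75.2],-1],
    [[41,435,0],[0,0,75.2],-1],
    [[41,435,0],[0,0,75.2],-1],
    [[41,435,0],[0,0,75.2],-1],
  ],
)

```text
clock: 54.95
position: [0.5395, 0.2045, 0.2047]
tool_rot: [3.142, -0.001, 1.443]
force: [0.2, -0.4, -1.9]
grip_width: 0.0436
finger_force: 51.3
```

Request:
send_rows(
  increments=[
    [[0,0,0],[0,0,0],-1],
    [[0,0,0],[0,0,0],-1],
    [[0,0,0],[0,0,0],-1],
  ],
)

```text
clock: 55.25
position: [0.5393, 0.1969, 0.2056]
tool_rot: [3.141, -0.0, 1.442]
force: [-0.1, -0.9, -0.6]
grip_width: 0.0433
finger_force: 51.3
```

```bash
python3 - <<'E'
from h import *
s=slot(-.075,.052);go(s[0],s[1],.1085,1.443)
E
```

```text
pos [0.5393 0.1969 0.2056] rot [ 3.141 -0.     1.442] -> mm [ 0.4  2.5 97.1] deg [ 0.01 -0.03 -0.06] f [-0.1 -0.9 -0.6] w 0.0433 t 55.2
```

Request:
send_rows(
  increments=[
    [[0,2,35],[0,0,0],-1],
    [[0,2,70],[0,0,0],-1],
    [[0,2,88],[0,0,0],-1],
    [[0,2,95],[0,0,0],-1],
    [[0,2,97],[0,0,0],-1],
    [[0,2,97],[0,0,0],-1],
  ],
)

```text
clock: 55.85
position: [0.5419, 0.1976, 0.109]
tool_rot: [3.141, -0.001, 1.442]
force: [-0.3, -0.5, 0.2]
grip_width: 0.0435
finger_force: 51.6
```

Request:
send_rows(
  increments=[
    [[0,0,0],[0,0,0],0.25],
    [[0,0,0],[0,0,0],0.25],
    [[0,0,0],[0,0,0],0.25],
    [[0,0,-30],[0,0,0],0.25],
    [[0,0,-80],[0,0,0],0.25],
    [[0,0,-130],[0,0,0],0.25],
    [[0,0,-180],[0,0,0],0.25],
    [[0,0,-200],[0,0,0],0.25],
    [[0,0,-200],[0,0,0],0.25],
  ],
)

```text
clock: 56.75
position: [0.5425, 0.1982, 0.3112]
tool_rot: [3.138, -0.003, 1.443]
force: [-0.5, 0.8, -0.4]
grip_width: 0.0532
finger_force: 0.0
```

Request:
send_rows(
  increments=[
    [[-200,0,0],[0,0,0],0.25],
    [[-200,0,0],[0,0,0],0.25],
    [[-200,0,0],[0,0,0],0.25],
    [[-200,0,0],[0,0,0],0.25],
    [[-200,-50,0],[0,0,0],0.25],
    [[-200,-50,0],[0,0,0],0.25],
  ],
)

```text
clock: 57.35
position: [0.4613, 0.0035, 0.3067]
tool_rot: [-3.137, -0.002, 1.437]
force: [2.1, 0.6, -0.4]
grip_width: 0.0534
finger_force: 0.0
```

```bash
python3 - <<'E'
from h import *
a,_=snap("top","t9");b,_=snap("side","s9")
cv2.imwrite("pics/v9.png",np.vstack([cv2.resize(a[100:290,150:450],(800,507),interpolation=cv2.INTER_CUBIC)[:300], cv2.resize(b[60:300,130:500],(800,519))[:300]]))
cv2.imwrite("pics/v9.png",np.hstack([cv2.resize(a[100:250,100:300],(400,300)),cv2.resize(b[80:300,170:463],(400,300))]))
E
```

```text
(no output)
```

View pics/v9.png

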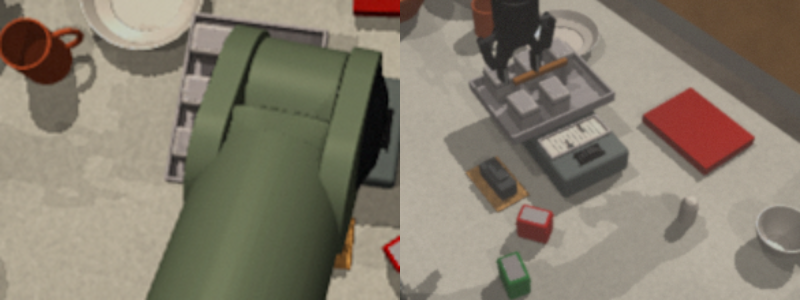

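All five tins are in the caddy, which sits level on the plate. The weight is on the mat, the shaker is standing, and no grey tins remain on the table. Handing in.

```bash
python3 -c "
from workcell import *
print(job_done())"
```

```text
the job is handed in; nothing more can be done
None
```

I handed the job in at about 57 s. The check weight is on the mat and the caddy sits level and centred on the plate. The tare was set to about 0.3 mm with the caddy empty, all five tins are in the caddy, and the shaker wasn't touched; I didn't re-measure the tare after loading.

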